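# Set the wheelbase gauge on a skateboard deck and hold it

### The arm

A 6-joint arm with a two-finger parallel gripper is mounted at the origin on the work surface. World frame = base frame: x ahead of the robot, y to its left, z up, the work surface at z = 0. Lengths are in m, angles in rad, forces in N, time in s.
With the tool pointing down it reaches from about 0.325 to 0.775 m from the base axis. Payload 9.3 kg.
Tool frame: the origin (TCP) lies at the very end of the fingers, on their centre line; the grasp point (between the pads) lies 19 mm behind it; z points along the fingers, y is the direction in which the jaws open and shut (so a half turn about z gives the same grasp; the last joint's range is limited). The gripper opens to 85 mm and grips with 20 to 120 N. Pads are 22 mm wide; open, the fingers measure 114 mm over their backs; the gripper's body (76 mm by 85 mm) begins 54 mm behind the grasp point. The pads swing forward as they close: fully open they stand 13 mm farther back than shut.
Start: joints at [0.947, 0.259, 0.021, 1.334, 0, 1.418], TCP at [0.249, 0.49, 0.198] pointing down, gripper open.
Joint ranges: [-3.04, 3.04], [-0.91, 1.82], [-1.04, 1.36], [-1.92, 1.95], [-1.52, 1.45], [-3.14, 3.14]. Speed limits (rad/s): [2.22, 2.22, 2.79, 3.14, 3.14, 3.14].

### API

Orientations are given as a rotation vector (axis times angle).
In Python, from bench import arm, vision, ticket gives the robot as it stands. The module is installed in compiled form; this text tells all that it offers.
- The arm moves only by the tool arm_command, never from a script. Its argument "deltas" is one flat list of numbers, 5 for each row, row after row: the closure, from -1 (fully open) to 1 (shut), then the shift along the world's x, y, z in mm, then the turn about the world's z in rad. In form: [gripper, tx, ty, tz, spin, gripper, tx, ty, tz, spin, ...]. A call has 1 to 8 rows; each row is the pose to reach, as a shift and turn from the pose commanded when the call began; what a row does not reach only later rows make up. A row lasts 1/10 s, in which the tool goes at most 50 mm and 8.59 degrees, less where a joint would pass 70% of its speed; a pose out of reach is approached as far as the arm can. A call with a gripper value outside its range is refused whole. The fingers move at their own pace and stop on an object; the grip force is fixed at half the most. Time passes only in rows, so rows that repeat a pose let the fingers close. It gives the time, the measured TCP pose, the force and the opening at its end, in the units of the state.
- arm.get_state(): the state, without advancing time (a new reading comes with each control period).
- vision.capture(name): name is "scene" or "top" or "wrist"; returns a dict with "pixels" (384x512x3 uint8, red, green, blue), "mtx" (3x3 intrinsics, pixels), "origin" and "rotation" of the camera in the world. Camera axes: x right, y up, looking along -z (the intrinsics and any distortion apply to the point x, -y, -z); pixel columns grow to the right and rows downward; lengths in m; the calibration is good to about 2 mm. The wrist camera is an equidistant fisheye: a pixel r from the principal point sees the ray r / f radians off the axis. A picture is of the moment at which its call begins. There is no depth.
- ticket.close_job(): hands the job in, once; it reports no verdict.
The state is a dict: "t": time; "q": joint angles; "joint_velocities": joint speeds; "joint_torque": joint torques, N m; "tool_pos": TCP position; "tool_rot": TCP orientation; "contact_force": force on the tool from outside, world axes, zero at the start; "ft_torque": the same for the moment, N m; "width": finger opening in m.
Only numpy, scipy, OpenCV 4.12 (cv2) and the standard library are available. Lean on these libraries where they do the work, as an engineer would, in place of code of your own. Each camera call takes 0.05 s, during which the arm holds its last target.

### The job

The deck is clamped up for drilling with the wheelbase gauge on it. Push the gauge's release button fully down and let it come back up, then draw the gauge's sliding arm out until the pointer on its drill plate stands level with the index clip on the scale, and finish while still holding the arm steady there against its return spring, button up, so that I can drill through the plate. Leave the index clip where it is set and leave the other things on the bench alone.

Things in the scene. Friction and masses are not known exactly. Their poses are not given: they have to be found in the camera images.
- deck: Plywood skateboard deck, 200 x 860 mm with upswept rounded ends, held down on two battens by two screw clamps (up to 192 mm high, on its +x edge at y = 235 and -275 mm); it does not move. Origin: its middle, on the bench surface. y runs along the deck, x across it, away from the robot; at yaw 0 they are the world's. Its flat upper face is 31 mm above the bench.
- sleeve_end (a point): Middle of the top edge of the gauge sleeve's open end, out of which the arm slides. The sleeve is an aluminium box along the deck's centreline, 32 mm wide, top 56 mm above the bench, reaching 195 mm to +y from here. Same axes as the deck.
- scale (a point): Middle of the scale rail's top, 38 mm above the bench: a flat aluminium rail, 24 mm wide, 360 mm long, parallel to the arm, 40 to 64 mm to the +x side of its centreline, with an engraved line every 10 mm and a longer one every 50 mm. Same axes as the deck.
- button_top (a point): Centre of the top of the release button: round, dark steel, 26 mm in diameter, on top of the sleeve 35 mm from its open end. The top is 77 mm above the bench, 11 mm above its aluminium collar. Pushed straight down: 2 N starts it, 6 N holds it fully down, 7 mm lower; a spring lifts it again.
- button (a joint): Release button: 0 m up, 0.007 m fully down. Beyond about 5 mm it frees the arm.
- knob (a point): Middle (71 mm above the bench) of the black pull knob, an upright cylinder 24 mm in diameter, top at 91 mm, in the centre of the arm's drill plate (62 mm across, 75 mm along the arm, four bushings, highest part 45 mm above the bench). Nothing else within 50 mm of the knob is higher than 46 mm above the bench. Same axes as the deck; the arm pulls out along -y.
- gauge_arm (a joint): How far the arm is drawn out, along the deck's -y: 0 m stowed and locked, at most 0.16 m. Once the button is pushed down it springs out by itself to about 0.02 to 0.03 m and the button may be let up. Further out nothing locks it: a 60 N/m spring draws it back to about 0.028 m when let go (2.5 to 6 N at the clip), so it must be held.
- pointer (a point): Tip of the small dark steel pointer on the drill plate's +x edge, level with the knob's axis along y, 46 mm from it in x; it travels with the arm, over the scale rail. Same axes as the deck.
- index_mark (a point): Tip of the index clip's nose. The clip is a small black block (12 mm along the rail, 17 mm across, top 45 mm above the bench) on the +x edge of the scale rail, its nose pointing at the arm. The pointer is right when it is level with this point along the deck's y axis. Same axes as the deck.
- index (a joint): Place of the index clip on the scale: the value of gauge_arm, in m, at which the pointer stands level with it. 0.07 to 0.13 from start to start. It slides stiffly (5 N) if pushed; it is to be left.
- truck: Skateboard truck with two black wheels standing on its baseplate on the bench beyond the deck, axle 210 mm long, 77 mm high. To be left alone. Origin under its centre.
- can: Spray can, 66 mm in diameter, 190 mm tall, beyond the deck. To be left alone. Origin under its centre.
- mug: White mug, 84 mm wide with a handle, 90 mm tall, beyond the deck. To be left alone. Origin under its centre.
- tub: White plastic tub, 90 mm wide, 50 mm tall, beyond the deck. To be left alone. Origin under its centre.
- wrench: Wrench, 150 mm long, lying along the deck beside the sleeve, on the robot's side. To be left alone.
- wheel: Black skateboard wheel, 54 mm in diameter, 32 mm thick, lying flat on the deck beside the sleeve. To be left alone. Origin under its centre.
- bearing: Steel ball bearing, 22 mm in diameter, 7 mm thick, lying flat on the deck on the robot's side of the sliding arm. To be left alone. Origin under its centre.

How it is judged:
By the outcome, as a careful person would: the job done as asked, in the order asked, and still so for the second after the job is handed in, while the arm keeps its last pose, push and grip.
It also fails if it takes over 40 s, if anything falls off the work surface, if the arm or the gripper's body presses on something with over 40 N, if the wrist force passes 120 N, or if a joint passes its speed limit or range.

## Working session

There is one attempt and no reset: what is moved stays moved. The work goes in short steps, Python scripts to look and compute and a tool call to move; the robot and the scene stay as the last step left them, time stands still between calls to the robot, and variables do not carry over. Pictures are saved under pics/ and viewed, and the job is handed in when it is done.

Besides the shell and the picture viewer there is one more tool, called after "Call:" in YAML: its name, and indented under it one key for each argument. arm_command: Moves the arm, as the interface text tells. Its arguments: {"type":"object","properties":{"deltas":{"type":"array"}},"required":["deltas"]}

```bash
mkdir -p pics
python3 - <<'E'
from bench import arm, vision
import cv2, pickle
s=arm.get_state(); print(s['t'],s['tool_pos'],s['tool_rot'],s['width'],s['contact_force'])
d={}
for n in ['scene','top','wrist']:
    c=vision.capture(n); d[n]=c
    cv2.imwrite(f'pics/{n}0.png',c['pixels'][:,:,::-1])
    print(n,c['mtx'].tolist(),c['origin'],c['rotation'].tolist(),[k for k in c])
pickle.dump(d,open('c0.pkl','wb'))
E
```

```text
0.0 [0.24928641 0.48987734 0.19785231] [-7.32663287e-01 -3.05440496e+00  1.96760329e-03] 0.08543671116168965 [ 0.28429946 -0.37406463  0.19489455]
scene [[350.6940002601931, 0.0, 251.48669001657834], [0.0, 350.6940002601931, 191.94168373786917], [0.0, 0.0, 1.0]] [ 0.77365745 -0.37846794  0.71644019] [0.6082266130737318, 0.13876408212736274, 0.3891256832470797] ['pixels', 'mtx', 'origin', 'rotation']
top [[365.4632964774841, 0.0, 261.6559201732471], [0.0, 365.4632964774841, 190.74566340208332], [0.0, 0.0, 1.0]] [0.46945544 0.0202974  0.85550905] [0.10646841330154862, -0.11112972538246163, -1.5433100371705282] ['pixels', 'mtx', 'origin', 'rotation']
wrist [[297.3186396354542, 0.0, 253.87391427879334], [0.0, 297.3186396354542, 189.37007145139847], [0.0, 0.0, 1.0]] [0.17400829 0.52782851 0.37292133] [-0.2960526236918692, -0.1805085047872968, 1.0891463059815005] ['pixels', 'mtx', 'origin', 'rotation']
```

View pics/scene0.png

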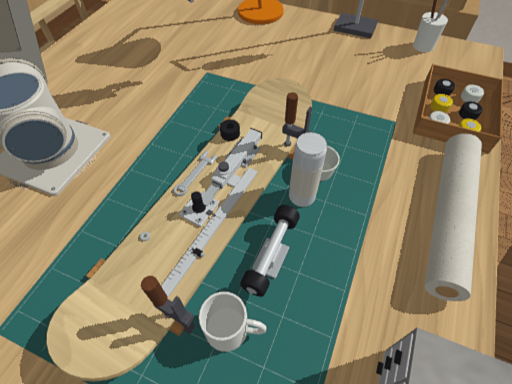

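View pics/top0.png

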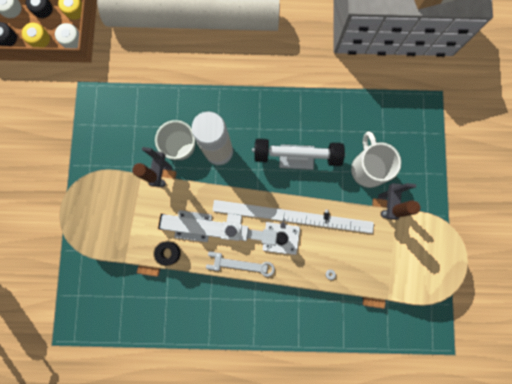

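View pics/wrist0.png

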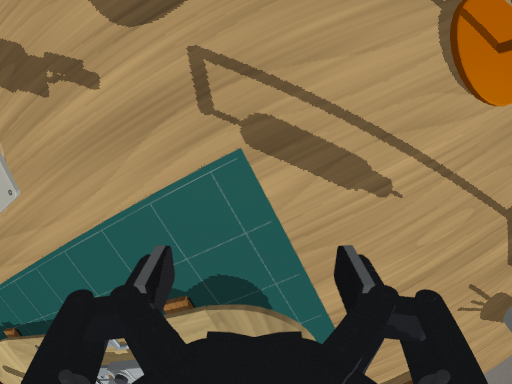

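```bash
cat > h.py <<'E'
import numpy as np, cv2, pickle
from scipy.spatial.transform import Rotation as R
def ray(c,u,v,fish=False):
    K=c['mtx']; K=np.array(K)
    x=(u-K[0,2])/K[0,0]; y=(v-K[1,2])/K[1,1]
    if fish:
        r=np.hypot(x,y); s=np.sin(r)/r if r>1e-9 else 1; d=np.array([x*s,-y*s,-np.cos(r)])
    else: d=np.array([x,-y,-1.])
    return R.from_rotvec(c['rotation']).apply(d)
def at(c,u,v,z,fish=False):
    d=ray(c,u,v,fish); o=np.array(c['origin']); return o+d*(z-o[2])/d[2]
def proj(c,p,fish=False):
    K=np.array(c['mtx']); d=R.from_rotvec(c['rotation']).inv().apply(np.array(p)-c['origin']); x,y,z=d[0],-d[1],-d[2]
    if fish:
        r=np.hypot(x,y); t=np.arctan2(r,z); a=t/max(r,1e-9); return np.array([K[0,2]+K[0,0]*a*x,K[1,2]+K[1,1]*a*y])
    return np.array([K[0,2]+K[0,0]*x/z,K[1,2]+K[1,1]*y/z])
def crop(c,x0,y0,w,h,s,fn):
    im=c['pixels'][y0:y0+h,x0:x0+w,::-1]; cv2.imwrite(fn,cv2.resize(im,None,fx=s,fy=s,interpolation=cv2.INTER_CUBIC))
E
python3 - <<'E'
from h import *
d=pickle.load(open('c0.pkl','rb'))
crop(d['top'],145,190,160,100,5,'pics/topA.png')
crop(d['top'],240,190,160,100,5,'pics/topB.png')
crop(d['scene'],120,120,150,120,5,'pics/scA.png')
E
```

```text
(no output)
```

View pics/topA.png

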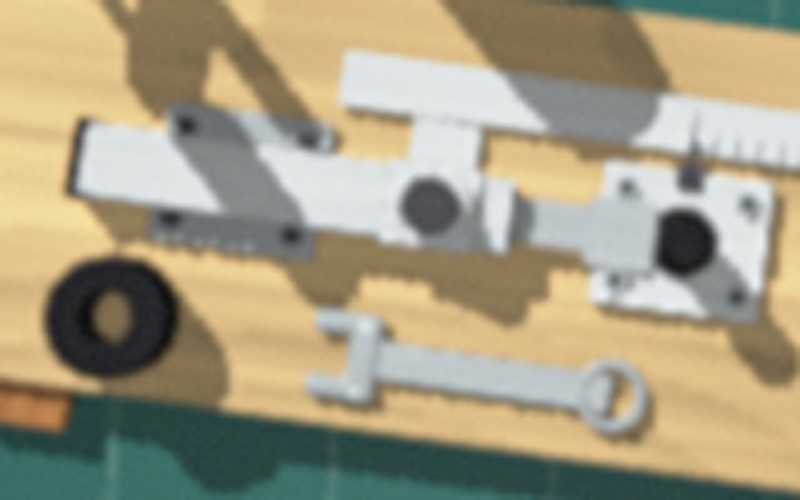

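View pics/topB.png

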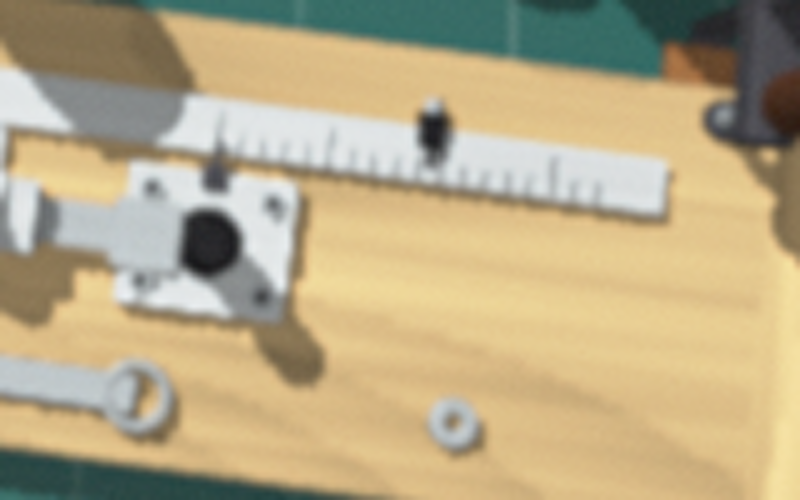

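View pics/scA.png

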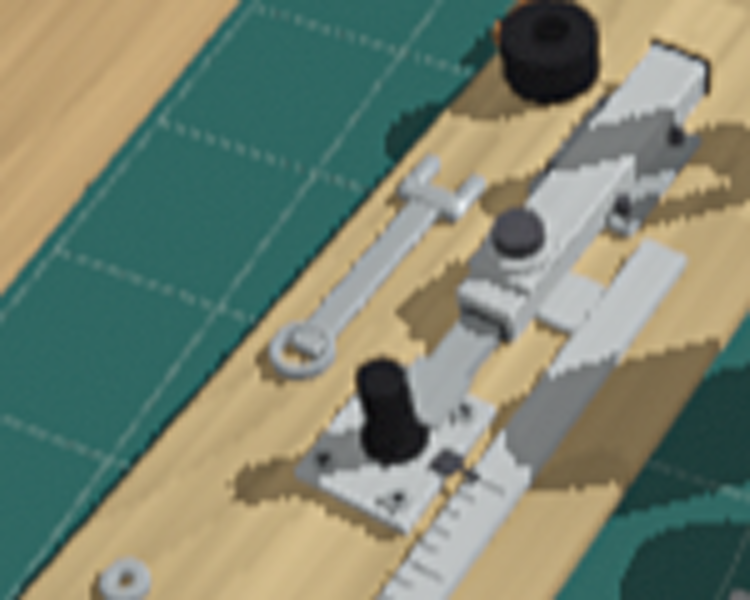

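Run:
```python
from h import *
d=pickle.load(open('c0.pkl','rb')); t=d['top'];s=d['scene']
f=lambda x,y,x0,y0,k=5:(x0+(x+.5)/k-.5,y0+(y+.5)/k-.5)
for n,z,a,b in [('knobtop',.091,f(684,240,145,190),f(383,372,120,120)),('button',.077,f(430,206,145,190),f(519,230,120,120)),
 ('sleeve end back',.056,f(80,157,145,190),f(680,55,120,120)),('bearing',.038,f(453,424,240,190),f(125,577,120,120)),
 ('ptrbase',.041,f(690,178,145,190),f(447,460,120,120)),('clip',.045,f(433,130,240,190),None),('clipnose',.043,f(434,165,240,190),None),
 ('railL',.038,f(342,80,145,190),None),('railR',.038,f(664,187,240,190),None),('wrL',.035,f(340,355,145,190),None),('wrR',.035,f(615,398,145,190),None)]:
    print(n,at(t,*a,z).round(4),at(s,*b,z).round(4) if b else '')
```

```text
knobtop [ 0.4793 -0.024   0.091 ] [ 0.4801 -0.0238  0.091 ]
button [0.4911 0.083  0.077 ] [0.4936 0.0819 0.077 ]
sleeve end back [0.5092 0.238  0.056 ] [0.5105 0.2379 0.056 ]
bearing [ 0.4027 -0.1354  0.038 ] [ 0.4033 -0.1349  0.038 ]
ptrbase [ 0.5073 -0.0291  0.041 ] [ 0.5072 -0.0275  0.041 ]
clip [ 0.5308 -0.1253  0.045 ] 
clipnose [ 0.5154 -0.1261  0.043 ] 
railL [0.5475 0.1276 0.038 ] 
railR [ 0.5084 -0.2297  0.038 ] 
wrL [0.426  0.1237 0.035 ] 
wrR [0.4103 0.0019 0.035 ]
```

Call:
arm_command:
  deltas: [1, 243, -407, -60, 0.363, 1, 243, -407, -60, 0.363, 1, 243, -407, -60, 0.363, 1, 243, -407, -60, 0.363, 1, 243, -407, -60, 0.363, 1, 243, -407, -60, 0.363, 1, 243, -407, -60, 0.363, 1, 243, -407, -60, 0.363]

```text
t: 0.95
tool_pos: [0.4493, 0.1547, 0.1491]
tool_rot: [0.169, 3.137, 0.0]
contact_force: [-0.0, 0.9, -0.1]
width: 0.0002
```

Call:
arm_command:
  deltas: [1, 0, 0, 0, 0, 1, 0, 0, 0, 0, 1, 0, 0, 0, 0]

```text
t: 1.25
tool_pos: [0.4483, 0.1571, 0.1493]
tool_rot: [-0.169, -3.137, -0.0]
contact_force: [0.0, 0.2, -0.5]
width: -0.0001
```

Run:
```python
from h import *
from bench import arm, vision
s=arm.get_state(); print(s['t'],s['tool_pos'],s['tool_rot'],s['width'],s['contact_force'],s['q'])
print(R.from_rotvec(s['tool_rot']).as_matrix().round(3))
c=vision.capture('scene'); w=vision.capture('wrist'); pickle.dump((c,w),open('c1.pkl','wb'))
crop(c,120,60,200,150,4,'pics/sc1.png'); crop(w,0,0,512,384,1.5,'pics/w1.png')
```

```text
1.25 [0.4483065  0.15708133 0.14929163] [-1.68806327e-01 -3.13657181e+00 -2.28420060e-04] -8.609148052870273e-05 [ 0.01225092  0.18031164 -0.52968047] [ 1.59939236e-01  1.52811701e-01 -2.43897596e-01  1.17452688e+00
  2.44279826e-04  2.67472910e-01]
[[-0.994  0.107 -0.   ]
 [ 0.107  0.994  0.   ]
 [ 0.     0.    -1.   ]]
```

View pics/sc1.png

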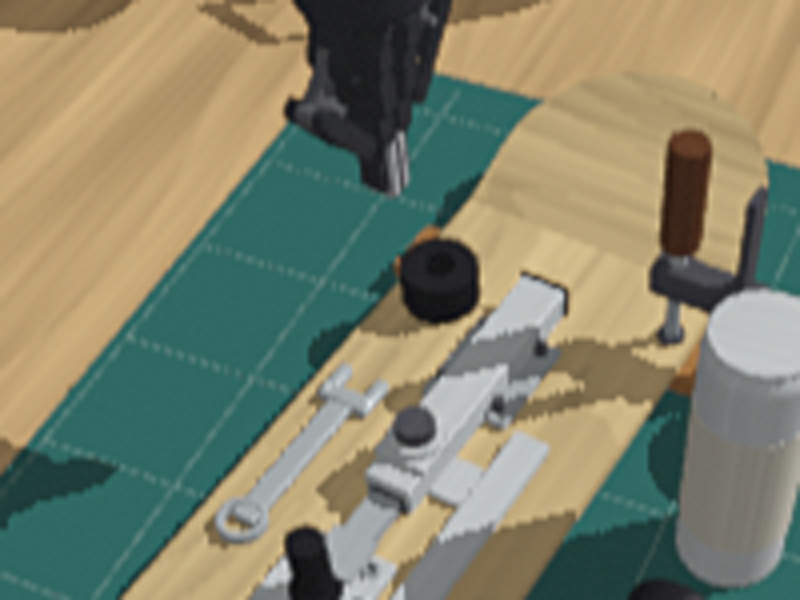

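View pics/w1.png

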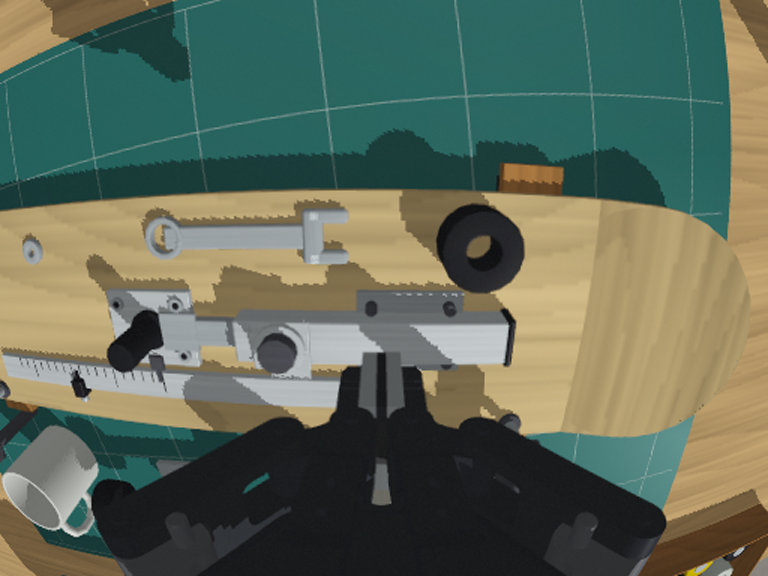

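Run:
```python
from h import *
c,w=pickle.load(open('c1.pkl','rb'))
print(at(w,278.5/1.5-.17,351/1.5-.17,.077,True),at(w,123/1.5,357/1.5,.091,True))
print(at(c,120+415/4-.4,60+424/4-.4,.077))
print(at(w,80/1.5,376/1.5,.043,True),at(w,160/1.5,384/1.5,.038,True))
```

```text
[0.48597049 0.08775956 0.077     ] [ 0.47675392 -0.02050461  0.091     ]
[0.4935318  0.08181116 0.077     ]
[ 0.51672505 -0.11622971  0.043     ] [ 0.5288726  -0.03452348  0.038     ]
```

Call:
arm_command:
  deltas: [1, 43.5, -74.5, -30, 0, 1, 43.5, -74.5, -52, 0, 1, 43.5, -74.5, -52, 0, 1, 43.5, -74.5, -52, 0, 1, 43.5, -74.5, -52, 0]

```text
t: 1.85
tool_pos: [0.4921, 0.0833, 0.0981]
tool_rot: [0.167, 3.136, 0.0]
contact_force: [-0.8, -0.2, -0.3]
width: 0.0004
```

Run:
```python
from h import *
from bench import arm, vision
s=arm.get_state(); print(s['t'],s['tool_pos'],s['contact_force'])
c=vision.capture('scene'); w=vision.capture('wrist'); pickle.dump((c,w),open('c2.pkl','wb'))
crop(c,150,100,120,90,6,'pics/sc2.png'); crop(w,0,0,512,384,1.5,'pics/w2.png')
print(proj(c,s['tool_pos']),proj(w,s['tool_pos'],True)*1.5)
```

```text
1.85 [0.49205309 0.08333467 0.09809318] [-0.82427336 -0.24300821 -0.32158898]
[222.34981594 159.12091589] [381.09075893 337.02282781]
```

View pics/sc2.png

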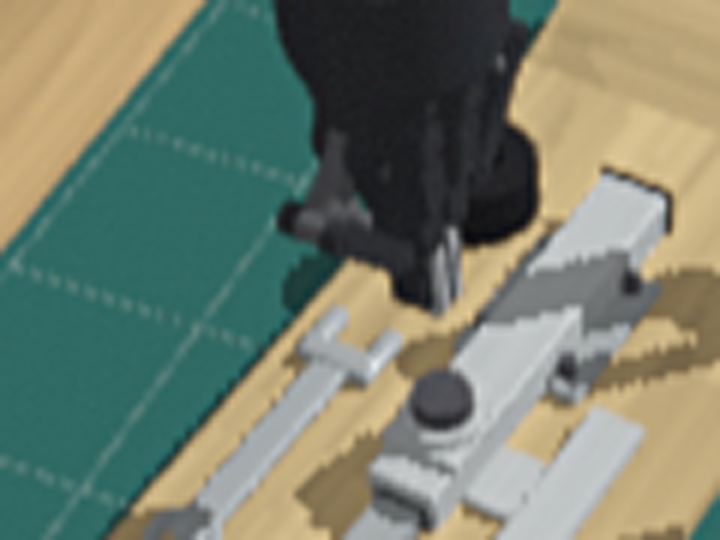

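View pics/w2.png

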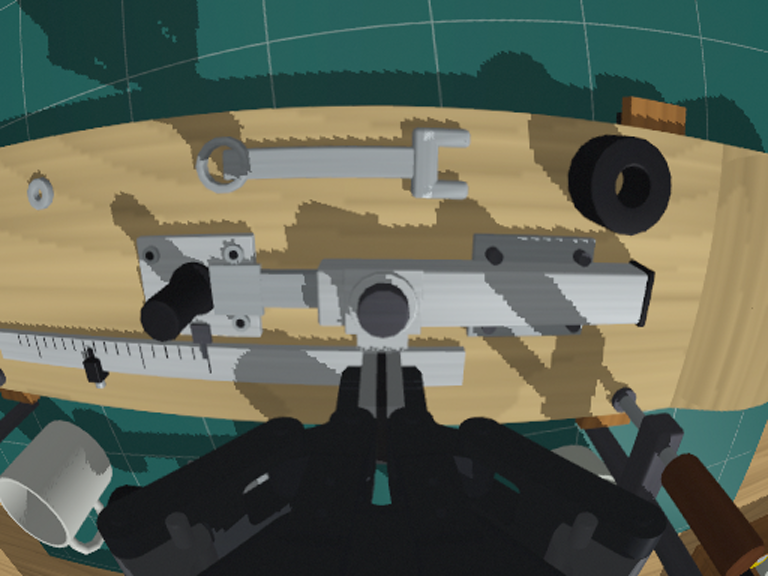

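Run:
```python
from h import *
def tri(l):
    A=np.zeros((3,3));b=np.zeros(3)
    for c,u,v,f in l:
        d=ray(c,u,v,f);d/=np.linalg.norm(d);P=np.eye(3)-np.outer(d,d);A+=P;b+=P@np.array(c['origin'])
    return np.linalg.solve(A,b)
c,w=pickle.load(open('c2.pkl','rb'))
print('tip',tri([(c,223.8,151.2,0),(w,382/1.5,351/1.5,1)]))
for z in (.077,.098,.11): print(z,proj(c,[.492,.0833,z]),proj(w,[.492,.0833,z],True)*1.5)
print('btn',proj(c,[.492,.0825,.077]), 'seen',150+443/6,100+398/6)
print('btn tri',tri([(c,150+442/6,100+396/6,0),(w,382/1.5,308/1.5,1)]))
```

```text
tip [0.49172232 0.08706614 0.11817922]
0.077 [223.04427001 164.96244971] [380.95888594 317.77049752]
0.098 [222.32599485 159.1510297 ] [380.99835755 336.82855924]
0.11 [221.90186373 155.71947003] [381.02451786 349.48498662]
btn [222.89647677 165.20194158] seen 223.83333333333331 166.33333333333331
btn tri [0.49090908 0.08498012 0.06982093]
```

Call:
arm_command:
  deltas: [1, 0, 0, -6, 0, 1, 0, 0, -12, 0, 1, 0, 0, -15, 0, 1, 0, 0, -18, 0, 1, 0, 0, -20, 0, 1, 0, 0, -20, 0]

```text
t: 2.55
tool_pos: [0.4921, 0.0821, 0.077]
tool_rot: [-0.169, -3.137, 0.0]
contact_force: [-0.4, 0.3, -0.4]
width: -0.0003
```

Run:
```python
from h import *
from bench import arm, vision
s=arm.get_state(); print(s['t'],s['tool_pos'],s['contact_force'])
c=vision.capture('scene'); w=vision.capture('wrist'); pickle.dump((c,w),open('c3.pkl','wb'))
a=cv2.resize(c['pixels'][130:200,170:270,::-1],None,fx=6,fy=6,interpolation=3)
cv2.imwrite('pics/sc3.png',a); crop(w,200,180,130,80,6,'pics/w3.png')
```

```text
2.55 [0.49212046 0.08205491 0.07701563] [-0.35644438  0.28030513 -0.40446421]
```

View pics/sc3.png

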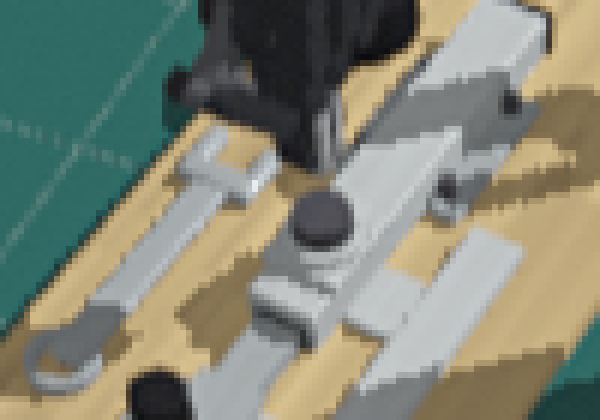

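View pics/w3.png

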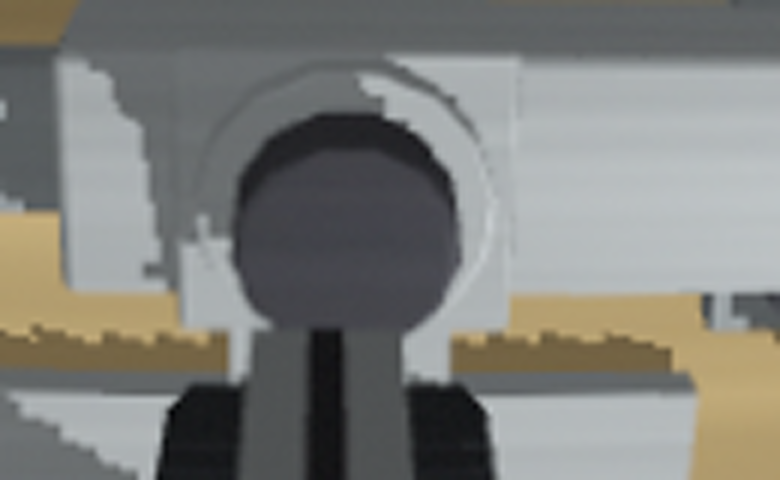

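Call:
arm_command:
  deltas: [1, 0, 0, -2, 0, 1, 0, 0, -4, 0, 1, 0, 0, -4, 0]

```text
t: 2.95
tool_pos: [0.4921, 0.0821, 0.073]
tool_rot: [-0.169, -3.137, 0.0]
contact_force: [0.1, -0.2, -0.1]
width: -0.0002
```

Call:
arm_command:
  deltas: [1, 0, 0, -2, 0, 1, 0, 0, -4, 0, 1, 0, 0, -4, 0]

```text
t: 3.25
tool_pos: [0.4921, 0.0821, 0.069]
tool_rot: [-0.169, -3.137, 0.0]
contact_force: [0.1, 0.1, 0.1]
width: 0.0002
```

Run:
```python
from h import *
from bench import arm, vision
s=arm.get_state(); print(s['t'],s['tool_pos'],s['contact_force'])
c=vision.capture('scene'); w=vision.capture('wrist');t=vision.capture('top'); pickle.dump((c,w,t),open('c4.pkl','wb'))
a=cv2.resize(c['pixels'][130:200,170:270,::-1],None,fx=6,fy=6,interpolation=3)
cv2.imwrite('pics/sc4.png',a); crop(w,200,180,130,80,6,'pics/w4.png')
crop(t,180,170,160,110,5,'pics/t4.png')
```

```text
3.25 [0.49206345 0.08211087 0.06900016] [0.06158815 0.13944595 0.12802707]
```

View pics/sc4.png

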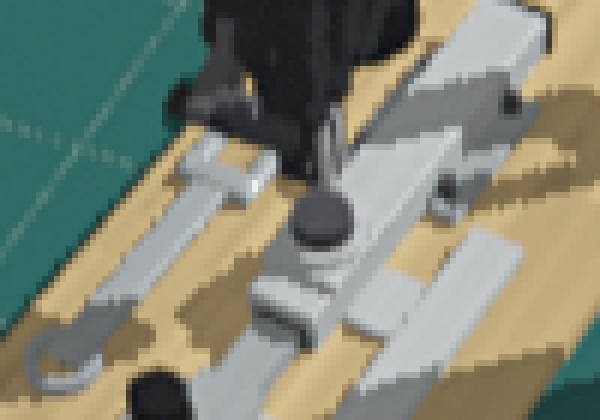

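View pics/t4.png

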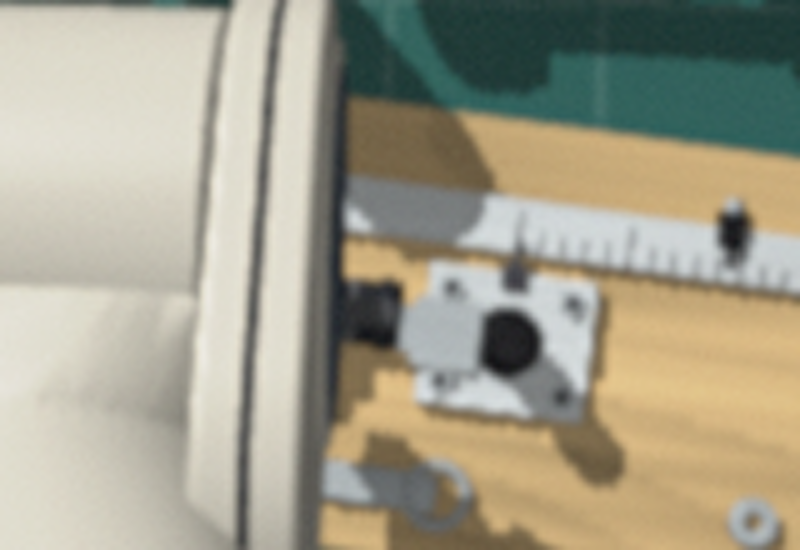

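View pics/w4.png

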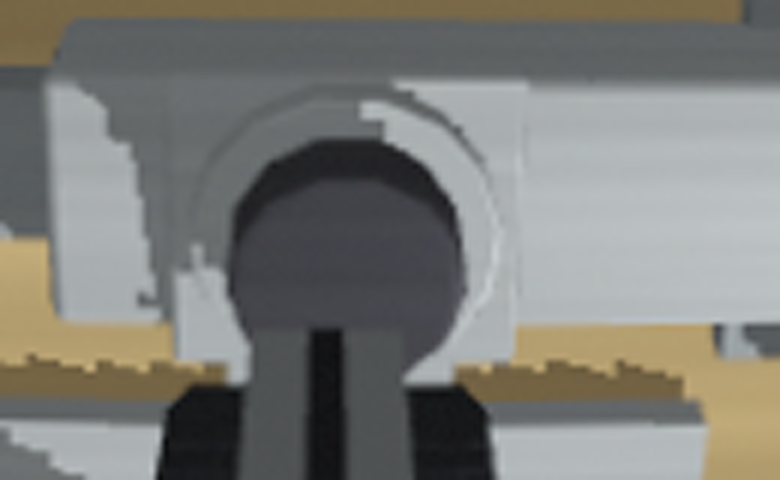

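Call:
arm_command:
  deltas: [1, 0, 0, -2, 0, 1, 0, 0, -4, 0, 1, 0, 0, -4, 0]

```text
t: 3.7
tool_pos: [0.492, 0.0821, 0.065]
tool_rot: [-0.169, -3.137, 0.0]
contact_force: [-0.3, -0.0, 0.2]
width: 0.0004
```

Call:
arm_command:
  deltas: [1, 0, 0, -1.5, 0, 1, 0, 0, -3, 0, 1, 0, 0, -3, 0]

```text
t: 4.0
tool_pos: [0.4921, 0.0821, 0.0621]
tool_rot: [-0.169, -3.137, 0.0]
contact_force: [-0.2, 0.2, 0.0]
width: -0.0001
```

Run:
```python
from h import *
from bench import arm, vision
s=arm.get_state(); print(s['t'],s['tool_pos'],s['contact_force'])
c=vision.capture('scene'); w=vision.capture('wrist')
a=cv2.resize(c['pixels'][130:200,170:270,::-1],None,fx=6,fy=6,interpolation=3)
b=cv2.resize(w['pixels'][180:260,200:330,::-1],None,fx=6,fy=6,interpolation=3)
cv2.imwrite('pics/sc5.png',a); cv2.imwrite('pics/w5.png',b)
```

```text
4.0 [0.49210278 0.08211228 0.06207362] [-0.20033222  0.17551822  0.0180276 ]
```

View pics/sc5.png

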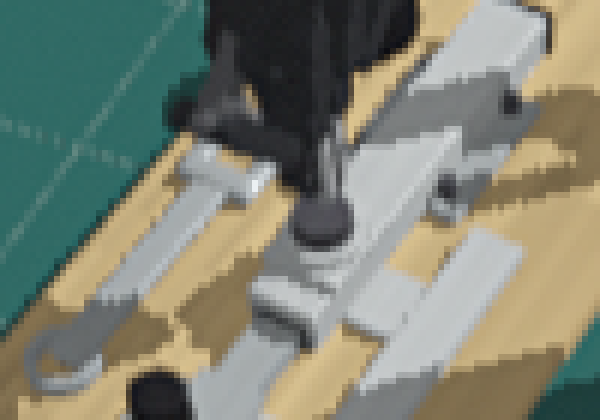

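View pics/w5.png

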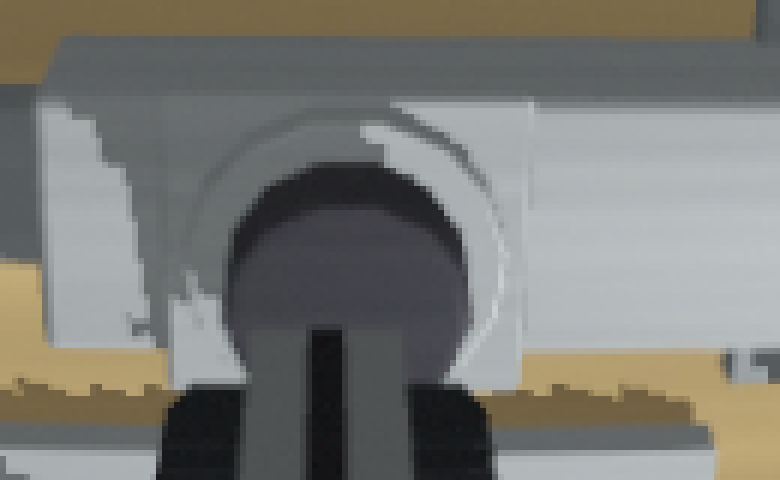

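Call:
arm_command:
  deltas: [1, 0, 0, -1.5, 0, 1, 0, 0, -3, 0, 1, 0, 0, -3, 0]

```text
t: 4.4
tool_pos: [0.4921, 0.0821, 0.0591]
tool_rot: [-0.169, -3.137, -0.0]
contact_force: [-0.1, 0.1, 0.1]
width: -0.0
```

Call:
arm_command:
  deltas: [1, 0, 0, -1, 0, 1, 0, 0, -2, 0, 1, 0, 0, -2, 0]

```text
t: 4.7
tool_pos: [0.4922, 0.0821, 0.0572]
tool_rot: [-0.169, -3.137, 0.0]
contact_force: [-0.4, -0.1, 0.5]
width: -0.0
```

```bash
cat > look.py <<'E'
from h import *
from bench import arm, vision
import sys
n=sys.argv[1]
s=arm.get_state(); print(s['t'],s['tool_pos'].round(4),s['contact_force'].round(2),s['width'])
c=vision.capture('scene'); w=vision.capture('wrist'); pickle.dump((c,w),open(f'l{n}.pkl','wb'))
a=cv2.resize(c['pixels'][130:200,170:270,::-1],None,fx=6,fy=6,interpolation=3)
b=cv2.resize(w['pixels'][:,:,::-1],None,fx=1.5,fy=1.5,interpolation=3)
cv2.imwrite(f'pics/s_{n}.png',a); cv2.imwrite(f'pics/w_{n}.png',b)
E
python3 look.py a
```

```text
4.7 [0.4922 0.0821 0.0572] [-0.37 -0.07  0.49] -3.170211081674211e-05
```

View pics/s_a.png

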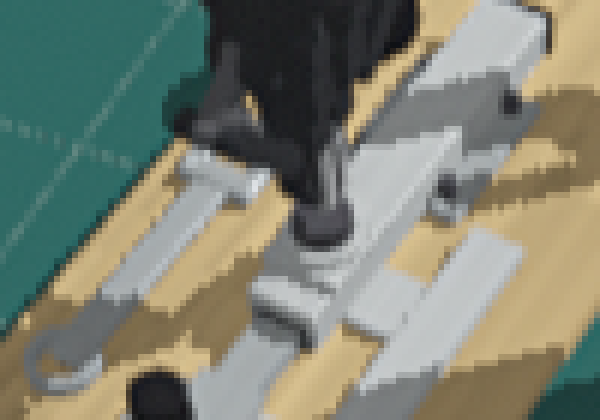

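View pics/w_a.png

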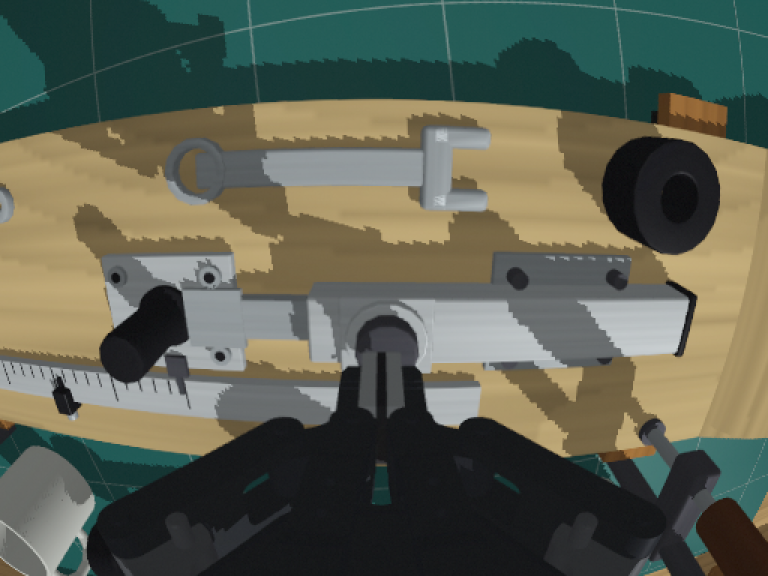

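Call:
arm_command:
  deltas: [1, 0, 1, -1, 0, 1, 0, 1, -2, 0, 1, 0, 1, -2, 0]

```text
t: 5.1
tool_pos: [0.4921, 0.0831, 0.0551]
tool_rot: [-0.169, -3.137, -0.0]
contact_force: [-0.3, 0.8, 0.3]
width: 0.0002
```

Call:
arm_command:
  deltas: [1, 0, 0, -1, 0, 1, 0, 0, -2, 0, 1, 0, 0, -2, 0]

```text
t: 5.4
tool_pos: [0.4921, 0.0831, 0.0531]
tool_rot: [-0.169, -3.137, 0.0]
contact_force: [-0.4, 0.1, 0.3]
width: -0.0002
```

```bash
python3 look.py b
python3 - <<'E'
from h import *
c,w=pickle.load(open('lb.pkl','rb'))
crop(c,200,140,50,40,14,'pics/sb.png'); crop(w,220,190,80,60,10,'pics/wb.png')
E
```

```text
5.4 [0.4921 0.0831 0.0531] [-0.41  0.14  0.32] -0.00023709919979703019
```

View pics/sb.png

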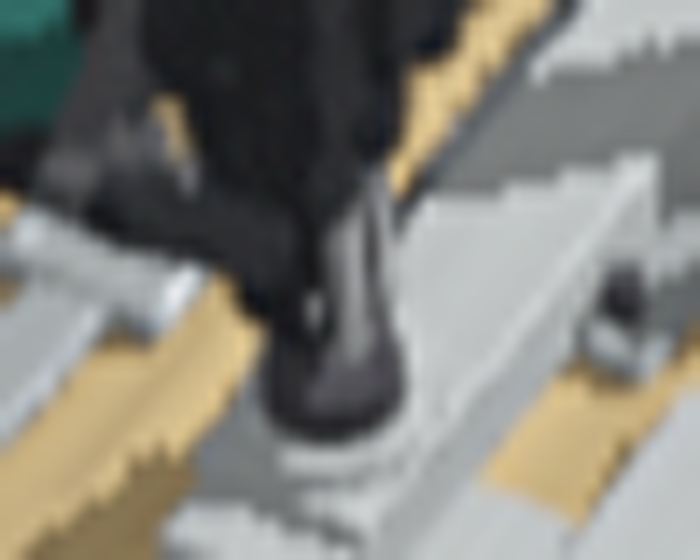

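View pics/wb.png

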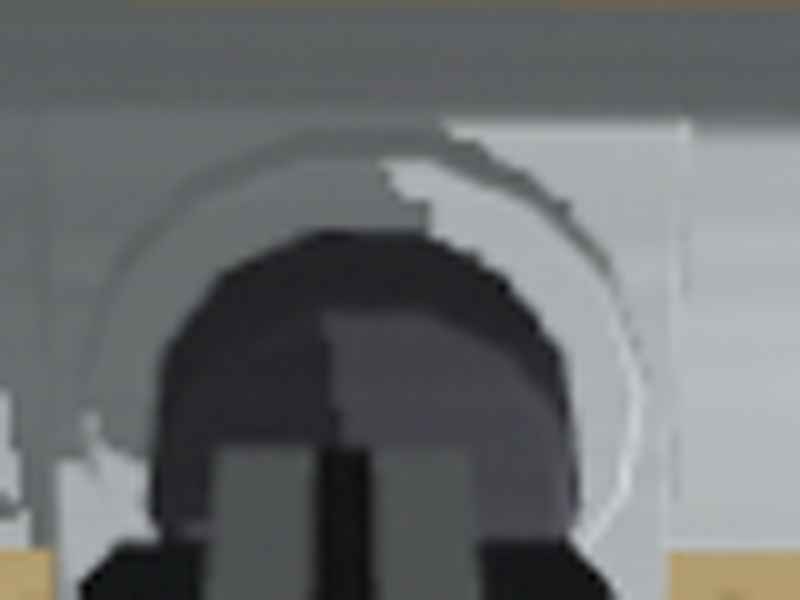

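Call:
arm_command:
  deltas: [1, 0, 0, -1, 0, 1, 0, 0, -2, 0, 1, 0, 0, -2, 0]

```text
t: 5.8
tool_pos: [0.4921, 0.0831, 0.0512]
tool_rot: [-0.169, -3.137, 0.0]
contact_force: [-0.1, -1.0, 0.1]
width: 0.0
```

Call:
arm_command:
  deltas: [1, 0, 0, -1, 0, 1, 0, 0, -2, 0, 1, 0, 0, -2, 0]

```text
t: 6.1
tool_pos: [0.4921, 0.0831, 0.0491]
tool_rot: [-0.169, -3.137, 0.0]
contact_force: [0.1, 0.5, 0.5]
width: 0.0003
```

```bash
python3 look.py c
python3 - <<'E'
from h import *
c,w=pickle.load(open('lc.pkl','rb'))
crop(c,180,140,70,60,10,'pics/sb2.png'); crop(w,220,190,80,60,10,'pics/wb2.png')
from bench import arm; s=arm.get_state(); print(s['joint_torque'],s['q'],s['ft_torque'])
E
```

```text
6.1 [0.4921 0.0831 0.0491] [0.14 0.54 0.53] 0.00028802271762926594
[-1.66203787e-03 -5.12187266e+01  2.95115590e+01 -7.57184287e-03
 -4.69757761e-04 -5.33687603e-05] [-9.92988569e-04  2.66786040e-01 -3.69076651e-01  9.34977100e-01
  1.18011021e-05  1.06798361e-01] [ 0.01849742 -0.01738327  0.01123238]
```

View pics/sb2.png

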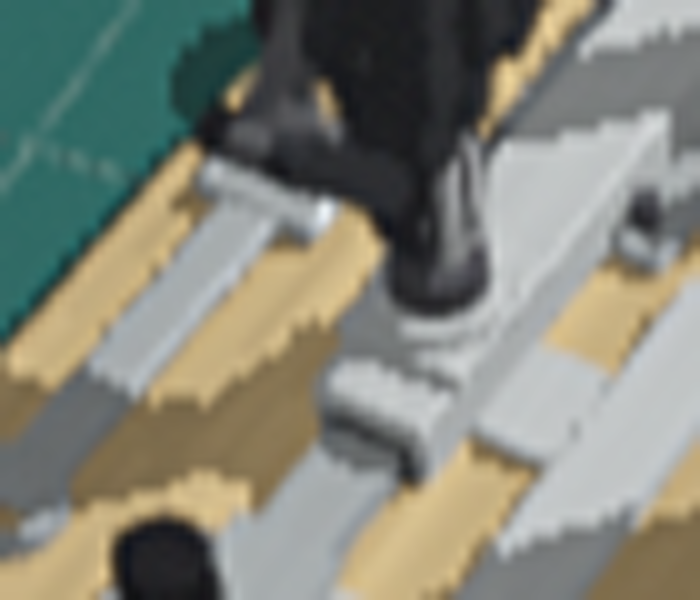

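View pics/wb2.png

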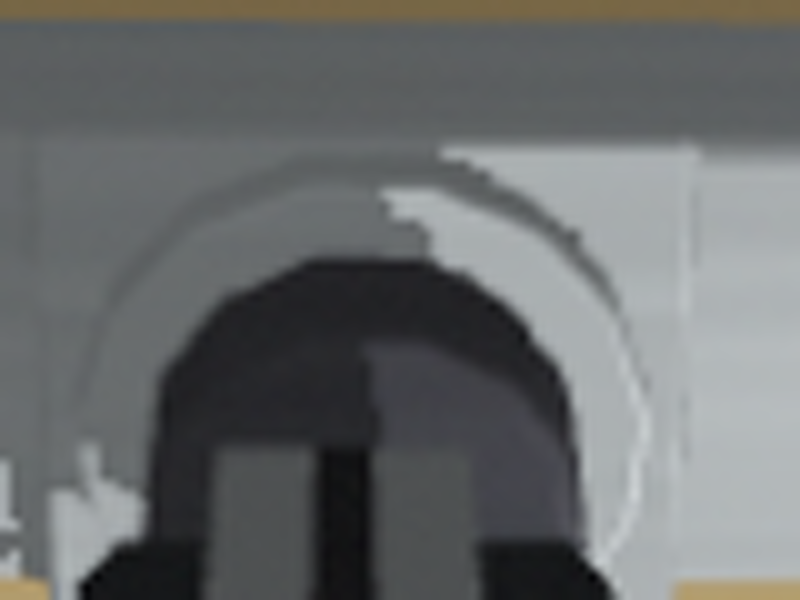

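Call:
arm_command:
  deltas: [1, 0, 0, -1, 0, 1, 0, 0, -2, 0, 1, 0, 0, -2, 0]

```text
t: 6.5
tool_pos: [0.4921, 0.0831, 0.0472]
tool_rot: [-0.169, -3.137, 0.0]
contact_force: [0.4, 1.2, -0.8]
width: -0.0
```

Call:
arm_command:
  deltas: [1, 0, 0, -1, 0, 1, 0, 0, -2, 0, 1, 0, 0, -2, 0]

```text
t: 6.8
tool_pos: [0.4921, 0.0831, 0.0452]
tool_rot: [-0.169, -3.137, 0.0]
contact_force: [-0.1, 0.9, -0.2]
width: 0.0
```

```bash
python3 look.py d
python3 - <<'E'
from h import *
c,w=pickle.load(open('ld.pkl','rb'))
crop(c,180,130,70,60,10,'pics/sb3.png'); crop(w,220,190,80,60,10,'pics/wb3.png')
E
```

```text
6.8 [0.4921 0.0831 0.0452] [-0.12  0.85 -0.23] 3.9062625834195075e-05
```

View pics/sb3.png

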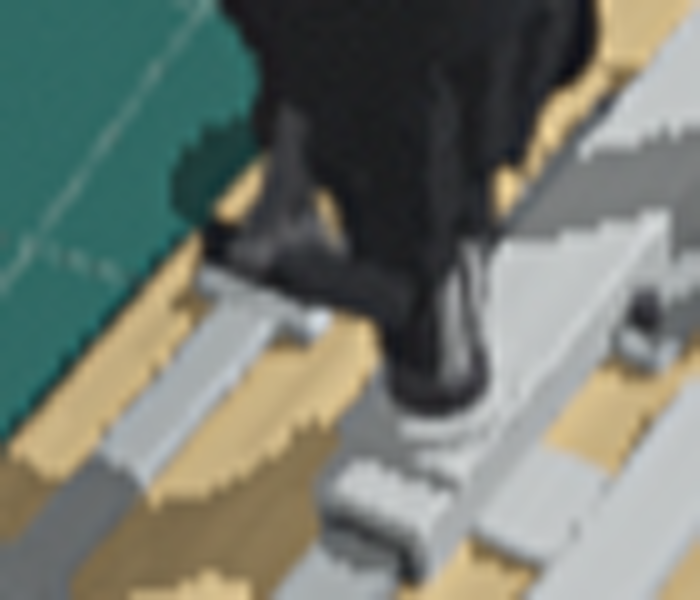

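View pics/wb3.png

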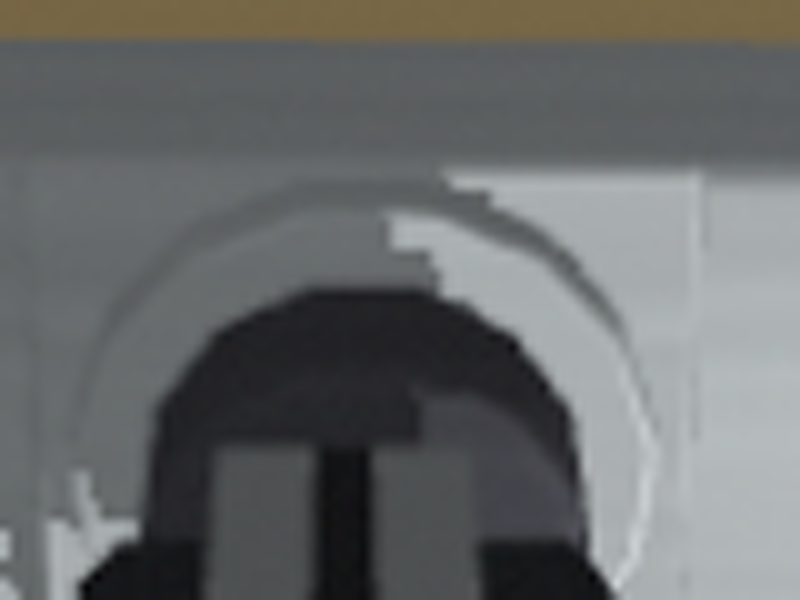

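Run:
```python
from h import *
c,w=pickle.load(open('ld.pkl','rb'))
T=np.array([.4921,.0831,.0452]); ex=np.array([.994,-.107,0])
for dz in (0,.01,.02,.03,.04):
  print(dz,[proj(w,T+ex*k+[0,0,dz],True).round(1) for k in (-.011,0,.011)],[proj(c,T+ex*k+[0,0,dz]).round(1) for k in (-.011,0,.011)])
B=np.array([.492,.083,.077])
print(w['origin'],w['rotation'],[proj(w,B+ex*k,True).round(1) for k in (-.013,0)],[proj(c,B+ex*k).round(1) for k in (-.013,0,.013)])
```

```text
0 [array([254.1, 209.3]), array([254.2, 224.9]), array([254.2, 239.6])] [array([220.3, 171.7]), array([224.1, 173.4]), array([227.9, 175.1])]
0.01 [array([254.2, 215.7]), array([254.2, 231.8]), array([254.2, 247.1])] [array([219.9, 169.1]), array([223.8, 170.8]), array([227.6, 172.5])]
0.02 [array([254.2, 222.7]), array([254.2, 239.5]), array([254.2, 255.3])] [array([219.6, 166.5]), array([223.4, 168.2]), array([227.3, 169.9])]
0.03 [array([254.2, 230.6]), array([254.2, 248. ]), array([254.2, 264.3])] [array([219.2, 163.8]), array([223.1, 165.5]), array([227. , 167.2])]
0.04 [array([254.2, 239.3]), array([254.2, 257.4]), array([254.2, 274.1])] [array([218.8, 161.1]), array([222.8, 162.8]), array([226.7, 164.5])]
[0.40820209 0.09201667 0.22022524] [-0.26852413 -0.24109232  1.44810018] [array([254. , 228.6]), array([254. , 249.5])] [array([218.4, 163. ]), array([223. , 165.1]), array([227.6, 167.1])]
```

Call:
arm_command:
  deltas: [1, 0, 0, -1, 0, 1, 0, 0, -2, 0, 1, 0, 0, -3, 0, 1, 0, 0, -3, 0]

```text
t: 7.3
tool_pos: [0.4923, 0.0831, 0.0424]
tool_rot: [0.169, 3.137, 0.0]
contact_force: [0.1, 0.2, 2.4]
width: 0.0001
```

Call:
arm_command:
  deltas: [1, 0, 0, -1, 0, 1, 0, 0, -2, 0, 1, 0, 0, -2, 0]

```text
t: 7.6
tool_pos: [0.4923, 0.0831, 0.0402]
tool_rot: [0.169, 3.137, 0.0]
contact_force: [-1.1, -0.8, -0.4]
width: -0.0002
```

```bash
python3 look.py e
python3 - <<'E'
from h import *
c,w=pickle.load(open('le.pkl','rb'))
crop(c,180,130,70,60,10,'pics/sb4.png'); crop(w,220,190,80,60,10,'pics/wb4.png')
from bench import arm
s=arm.get_state(); print(s['contact_force'],s['joint_torque'])
E
```

```text
7.6 [0.4923 0.0831 0.0402] [-1.11 -0.75 -0.44] -0.00019718917144020512
[0.95744466 0.5841085  0.75648721] [ 1.70897384e-02 -5.11952484e+01  2.86222583e+01  1.52978254e-01
 -1.22364165e-02  3.87868886e-04]
```

View pics/sb4.png

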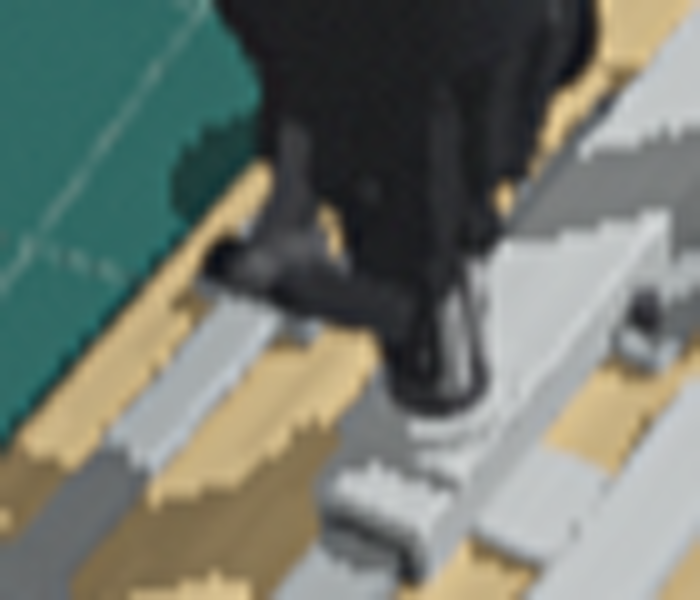

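View pics/wb4.png

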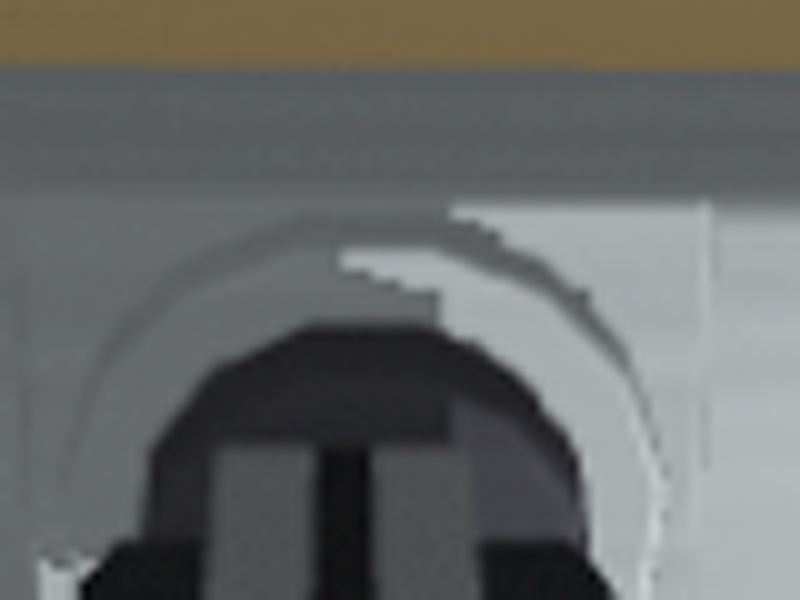

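Call:
arm_command:
  deltas: [1, 0, 0, -1, 0, 1, 0, 0, -2, 0, 1, 0, 0, -3, 0, 1, 0, 0, -3, 0]

```text
t: 8.1
tool_pos: [0.4923, 0.0831, 0.0374]
tool_rot: [0.169, 3.137, -0.0]
contact_force: [-1.5, 0.4, 5.3]
width: -0.0002
```

Call:
arm_command:
  deltas: [1, 0, 0, -1, 0, 1, 0, 0, -2, 0, 1, 0, 0, -2, 0]

```text
t: 8.4
tool_pos: [0.4925, 0.0831, 0.037]
tool_rot: [0.169, 3.135, -0.0]
contact_force: [-7.4, -0.7, 23.7]
width: 0.0001
```

```bash
python3 look.py f
python3 - <<'E'
from h import *
c,w=pickle.load(open('lf.pkl','rb'))
crop(c,160,130,90,90,6,'pics/sb5.png'); crop(w,60,170,240,120,3,'pics/wb5.png')
E
```

```text
8.4 [0.4925 0.0831 0.037 ] [-7.36 -0.68 23.68] 6.302719159666742e-05
```

View pics/sb5.png

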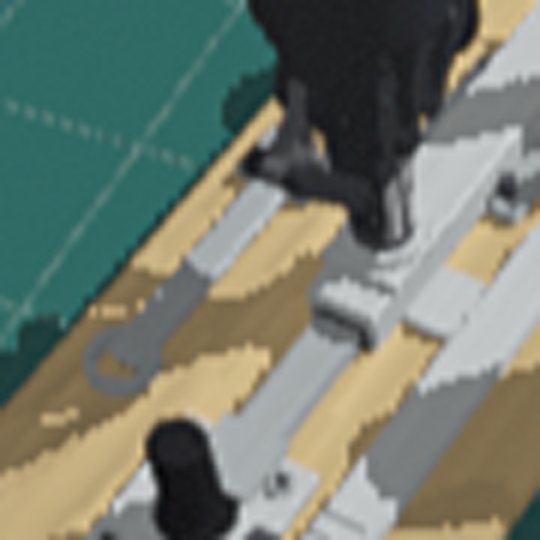

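View pics/wb5.png

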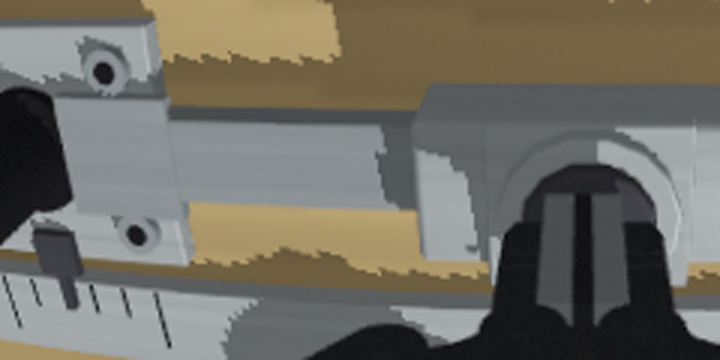

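Call:
arm_command:
  deltas: [1, 0, 0, 5, 0, 1, 0, 0, 20, 0, 1, 0, 0, 60, 0, 0, -16, -135, 75, 0, -1, -16, -135, 75, 0, -1, -16, -135, 75, 0, -1, -16, -135, 75, 0, -1, -16, -135, 75, 0]

```text
t: 9.3
tool_pos: [0.476, -0.0525, 0.1101]
tool_rot: [-0.173, -3.136, -0.001]
contact_force: [-0.3, -0.3, -0.3]
width: 0.0723
```

Run:
```python
from h import *
from bench import arm, vision
s=arm.get_state(); print(s['t'],s['tool_pos'].round(4),s['contact_force'].round(2),s['width'])
c=vision.capture('scene'); w=vision.capture('wrist');t=vision.capture('top'); pickle.dump((c,w,t,s['tool_pos']),open('lg.pkl','wb'))
crop(c,120,100,150,140,4,'pics/sg.png'); crop(w,0,0,512,384,1.5,'pics/wg.png'); crop(t,180,170,200,110,4,'pics/tg.png')
```

```text
9.3 [ 0.476  -0.0525  0.1101] [-0.33 -0.29 -0.3 ] 0.07231527598139556
```

View pics/sg.png

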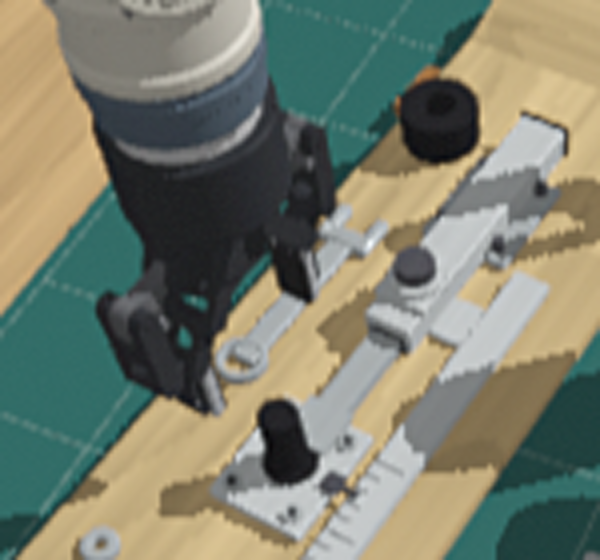

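View pics/wg.png

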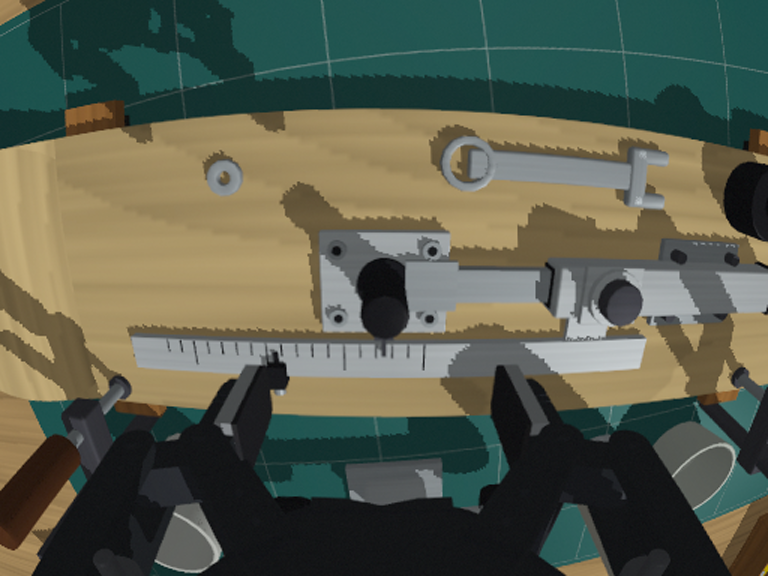

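View pics/tg.png

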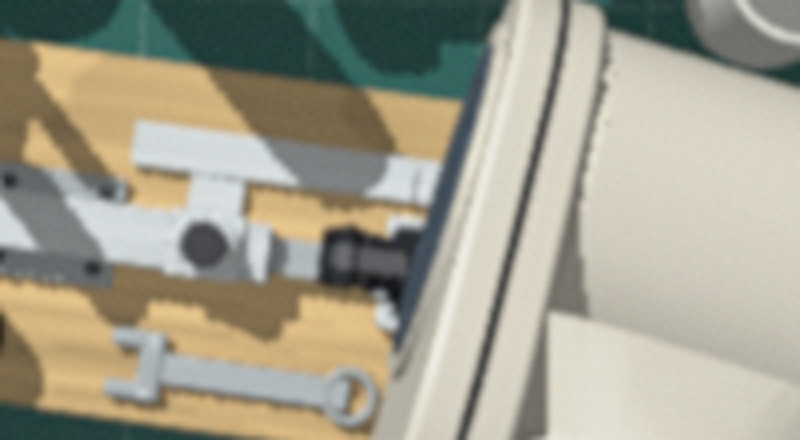

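Run:
```python
from h import *
c,w,t,T=pickle.load(open('lg.pkl','rb'))
ex=np.array([.994,-.107,0]);ey=np.array([.107,.994,0])
for dz in (0,.02,.03,.04,.05):
  print(dz,[(proj(w,T+ex*k-ey*.036+[0,0,dz],True)*1.5).round() for k in (-.011,.011)],[((proj(c,T+ex*k-ey*.036+[0,0,dz])-[120,100])*4).round() for k in (-.011,.011)])
print('knob w',at(w,385/1.5,316/1.5,.091,True), 'scene',at(c,120+279/4-.4,100+413/4-.4,.091))
```

```text
0 [array([296., 314.]), array([300., 359.])] [array([208., 436.]), array([243., 453.])]
0.02 [array([287., 334.]), array([292., 382.])] [array([201., 414.]), array([236., 432.])]
0.03 [array([282., 346.]), array([287., 395.])] [array([196., 403.]), array([232., 421.])]
0.04 [array([276., 358.]), array([282., 410.])] [array([192., 392.]), array([228., 410.])]
0.05 [array([270., 373.]), array([277., 426.])] [array([188., 380.]), array([225., 398.])]
knob w [ 0.47408681 -0.04970068  0.091     ] scene [ 0.47767398 -0.05003865  0.091     ]
```

Call:
arm_command:
  deltas: [-1, 0, 2, -30, 0, -1, 0, 2, -50, 0, -1, 0, 2, -50, 0]

```text
t: 9.75
tool_pos: [0.4746, -0.0482, 0.0581]
tool_rot: [-0.166, -3.133, -0.002]
contact_force: [-0.5, 0.4, -0.4]
width: 0.0854
```

```bash
cat > look2.py <<'E'
from h import *
from bench import arm, vision
import sys
n=sys.argv[1]
s=arm.get_state(); print(s['t'],s['tool_pos'].round(4),s['contact_force'].round(2),s['width'])
c=vision.capture('scene'); w=vision.capture('wrist'); pickle.dump((c,w,s['tool_pos']),open(f'l{n}.pkl','wb'))
crop(c,120,130,120,110,5,f'pics/s_{n}.png'); crop(w,0,0,512,384,1.5,f'pics/w_{n}.png')
E
python3 look2.py h
```

```text
9.75 [ 0.4746 -0.0482  0.0581] [-0.47  0.45 -0.38] 0.08535191244508945
```

View pics/s_h.png

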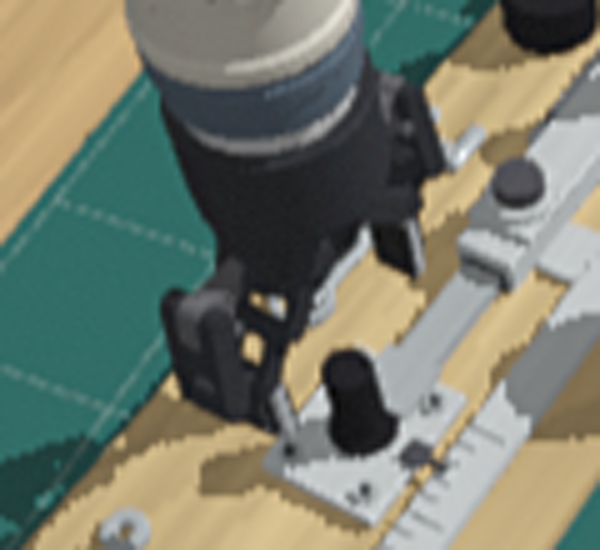

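View pics/w_h.png

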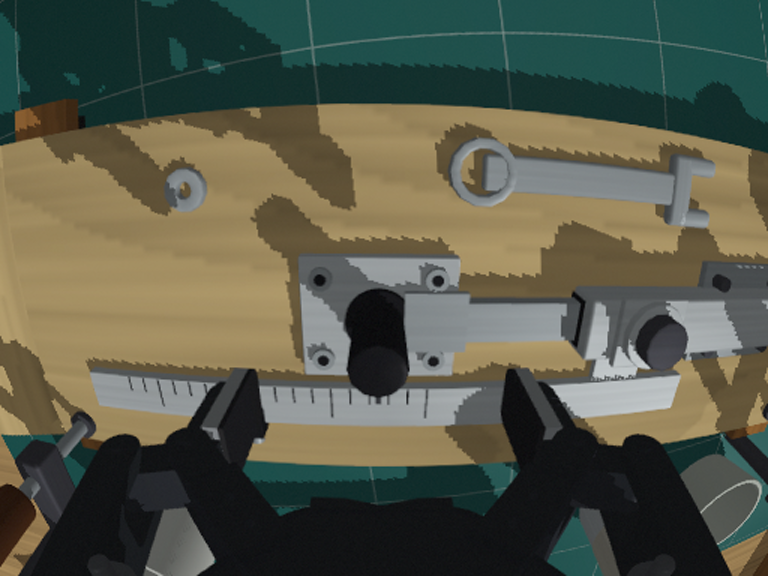

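Call:
arm_command:
  deltas: [-1, 1, -1, -20, 0, -1, 1, -1, -38, 0, -1, 1, -1, -38, 0, -1, 1, -1, -38, 0]

```text
t: 10.25
tool_pos: [0.4778, -0.0508, 0.0234]
tool_rot: [0.169, 3.136, -0.0]
contact_force: [-0.4, 0.1, 0.2]
width: 0.0855
```

```bash
python3 look2.py i
```

```text
10.25 [ 0.4778 -0.0508  0.0234] [-0.44  0.07  0.17] 0.08547201661666373
```

View pics/s_i.png

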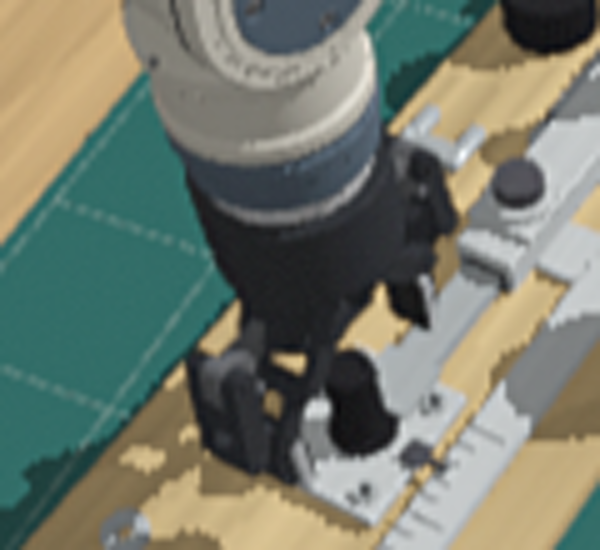

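View pics/w_i.png

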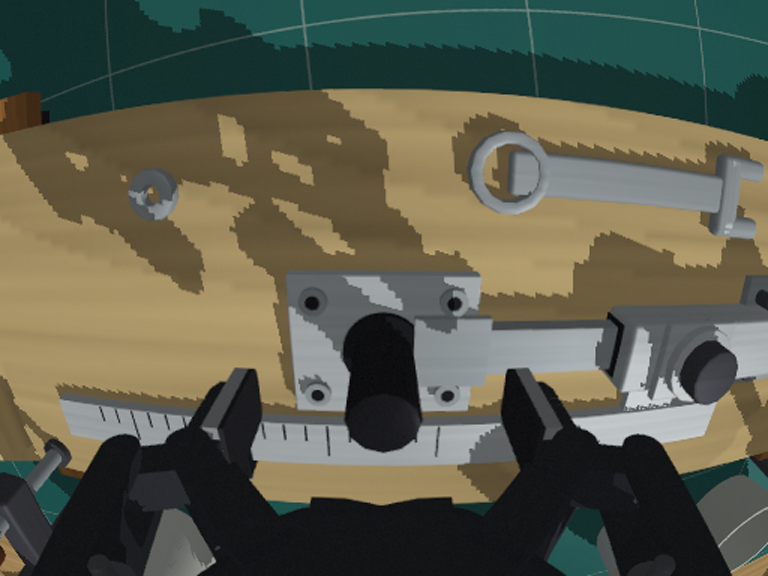

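Call:
arm_command:
  deltas: [-1, -1, 0, -5, 0, 1, -1, 0, -5, 0, 1, -1, 0, -5, 0, 1, -1, 0, -5, 0, 1, -1, 0, -5, 0, 1, -1, 0, -5, 0, 1, -1, 0, -5, 0]

```text
t: 11.05
tool_pos: [0.4763, -0.051, 0.0176]
tool_rot: [0.169, 3.137, -0.0]
contact_force: [-2.2, 0.2, 4.7]
width: 0.0229
```

```bash
python3 look2.py j
```

```text
11.05 [ 0.4763 -0.051   0.0176] [-2.23  0.17  4.72] 0.022870392460774953
```

View pics/s_j.png

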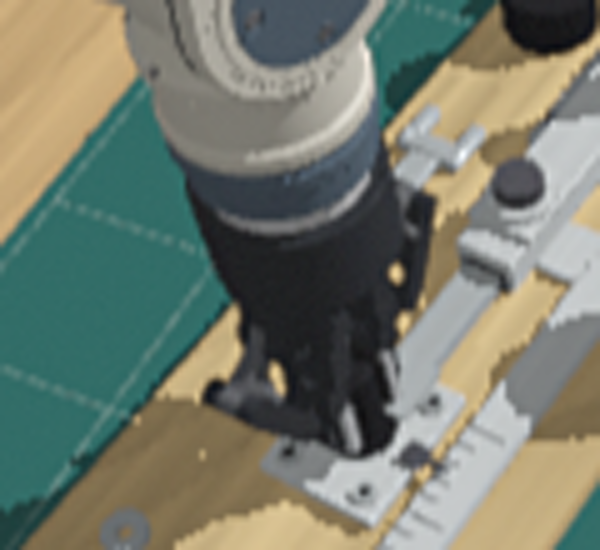

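View pics/w_j.png

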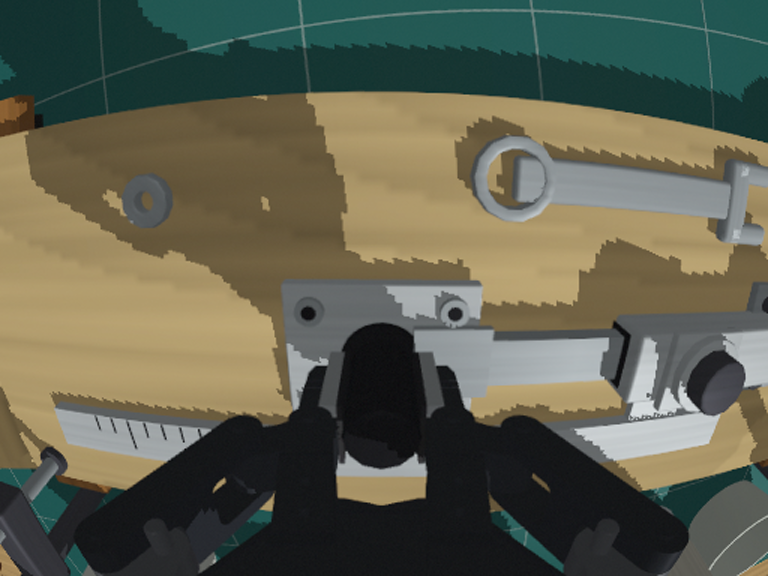

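Call:
arm_command:
  deltas: [1, -1.6, -15, 0, 0, 1, -3.3, -30, 0, 0, 1, -4.9, -45, 0, 0, 1, -6.5, -60, 0, 0, 1, -6.5, -60, 0, 0, 1, -6.5, -60, 0, 0]

```text
t: 11.75
tool_pos: [0.4695, -0.1109, 0.0176]
tool_rot: [-0.17, -3.137, -0.001]
contact_force: [-3.5, 3.0, 7.1]
width: 0.0228
```

```bash
python3 look2.py k
python3 - <<'E'
from h import *
c,w,T=pickle.load(open('lk.pkl','rb'))
crop(c,150,190,80,60,10,'pics/sk.png')
E
```

```text
11.75 [ 0.4695 -0.1109  0.0176] [-3.52  3.01  7.05] 0.022831100423275963
```

View pics/sk.png

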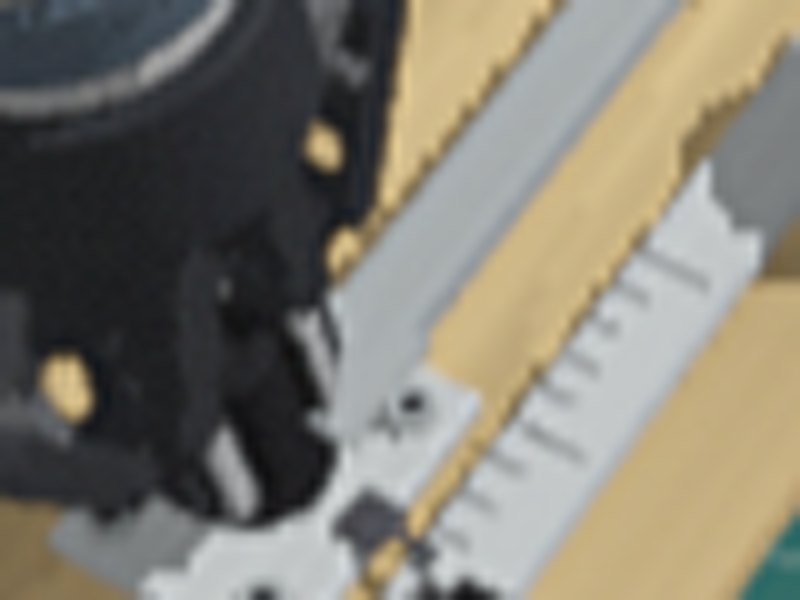

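View pics/w_k.png

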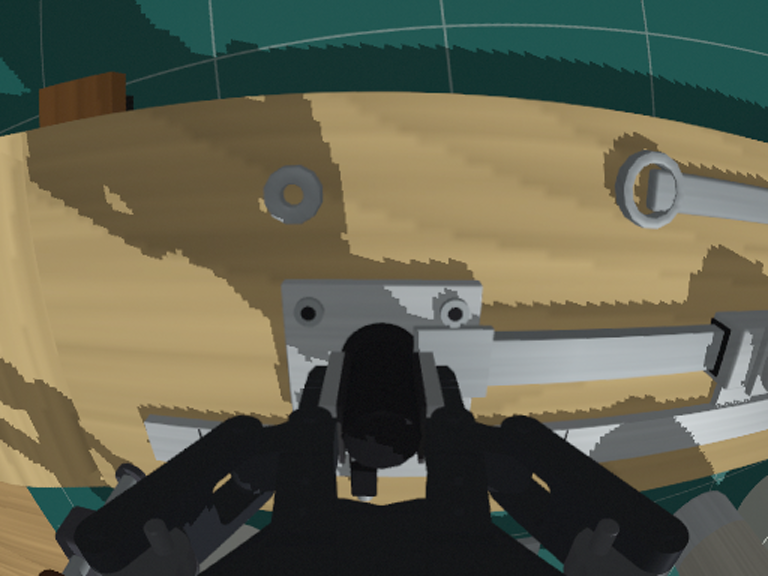

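Run:
```python
from h import *
c,w,T=pickle.load(open('lk.pkl','rb'))
crop(c,165,220,60,48,13,'pics/sk2.png')
d=pickle.load(open('c0.pkl','rb'))['scene']
crop(d,165,220,60,48,13,'pics/sk0.png')
t=pickle.load(open('lg.pkl','rb'))[2]
```

```text
(no output)
```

View pics/sk2.png

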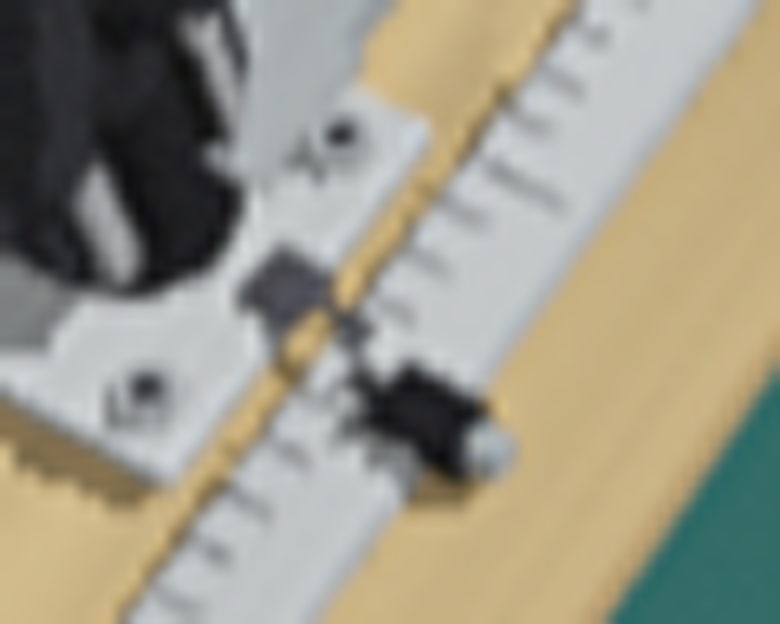

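View pics/sk0.png

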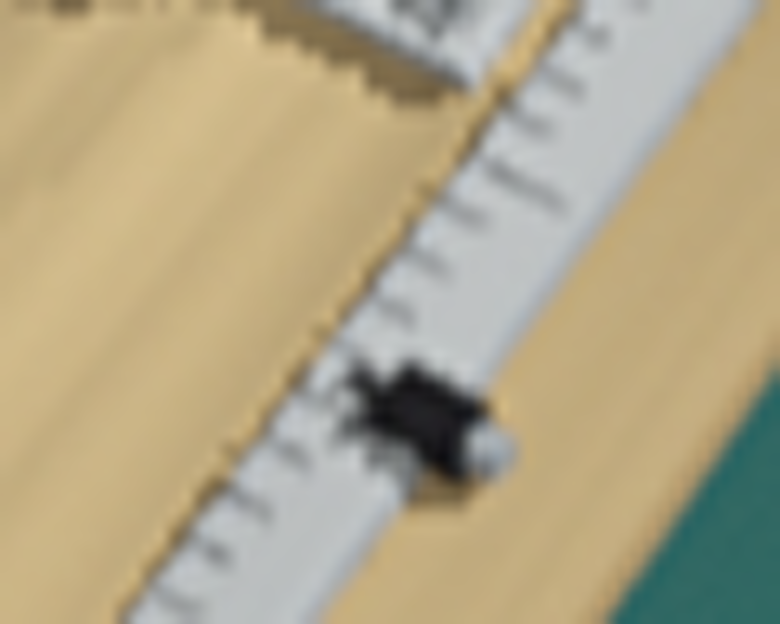

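Run:
```python
from h import *
c,w,T=pickle.load(open('lk.pkl','rb'))
ex=np.array([.994,-.109]);ey=np.array([.109,.994])
f=lambda x,y:(165+(x+.5)/13-.5,220+(y+.5)/13-.5)
for n,p,z in [('ptr tip',(368,340),.041),('ptr base',(285,285),.041),('ptr base hi',(285,285),.045),('nose',(358,377),.042),('block',(428,410),.045),('blk lo',(428,410),.042),('screw',(490,450),.042)]:
  q=at(c,*f(*p),z)[:2]; print(n,q.round(4),'x',(q@ex).round(4),'y',(q@ey).round(4))
T=T[:2]; print('knob/TCP',(T@ex),T@ey)
# predicted overlays
im=cv2.resize(c['pixels'][220:268,165:225,::-1],None,fx=13,fy=13,interpolation=3)
```

```text
ptr tip [ 0.5149 -0.1176] x 0.5247 y -0.0608
ptr base [ 0.4973 -0.1141] x 0.5068 y -0.0592
ptr base hi [ 0.499  -0.1156] x 0.5086 y -0.0606
nose [ 0.517  -0.1245] x 0.5275 y -0.0674
block [ 0.5315 -0.1264] x 0.5421 y -0.0677
blk lo [ 0.5304 -0.1253] x 0.5409 y -0.0667
screw [ 0.5431 -0.1276] x 0.5537 y -0.0677
knob/TCP 0.4787574698695538 -0.059036935335684264
```

Call:
arm_command:
  deltas: [1, -0.6, -3.5, 0, 0, 1, -1.2, -6.5, 0, 0, 1, -1.2, -6.5, 0, 0, 1, -1.2, -6.5, 0, 0]

```text
t: 12.25
tool_pos: [0.4687, -0.117, 0.0175]
tool_rot: [0.169, 3.136, 0.001]
contact_force: [-1.0, 4.4, 4.8]
width: 0.023
```

```bash
python3 look2.py m
python3 - <<'E'
from h import *
from bench import vision
c,w,T=pickle.load(open('lm.pkl','rb'))
# average several scene frames
P=[c['pixels'].astype(float)]
for _ in range(3): P.append(vision.capture('scene')['pixels'].astype(float))
print(np.abs(P[1]-P[0]).mean())
c['pixels']=np.mean(P,0).round().astype(np.uint8); pickle.dump((c,w,T),open('lm.pkl','wb'))
crop(c,165,220,60,48,13,'pics/sm.png')
t=vision.capture('top'); pickle.dump(t,open('lmt.pkl','wb')); crop(t,240,190,160,100,5,'pics/tm.png')
E
```

```text
12.25 [ 0.4687 -0.117   0.0175] [-1.01  4.43  4.82] 0.022957338230647967
0.6499464246961806
```

View pics/sm.png

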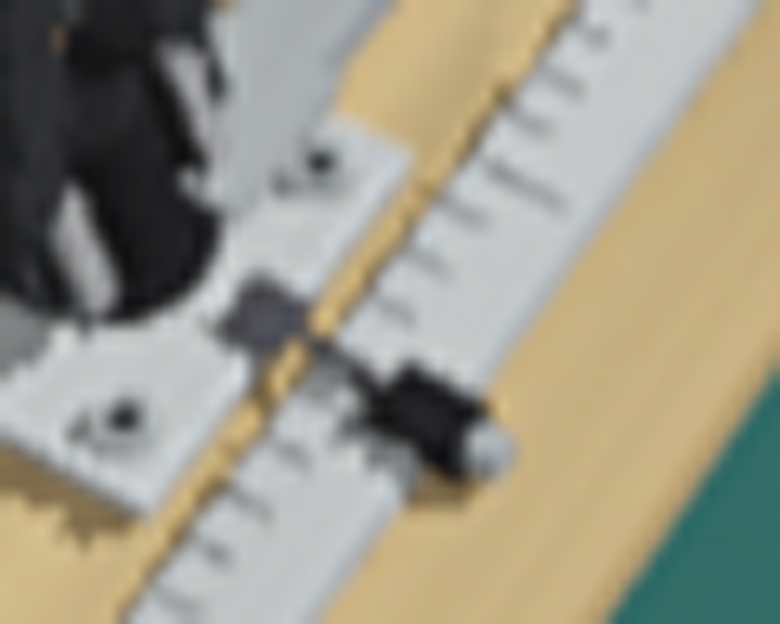

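View pics/tm.png

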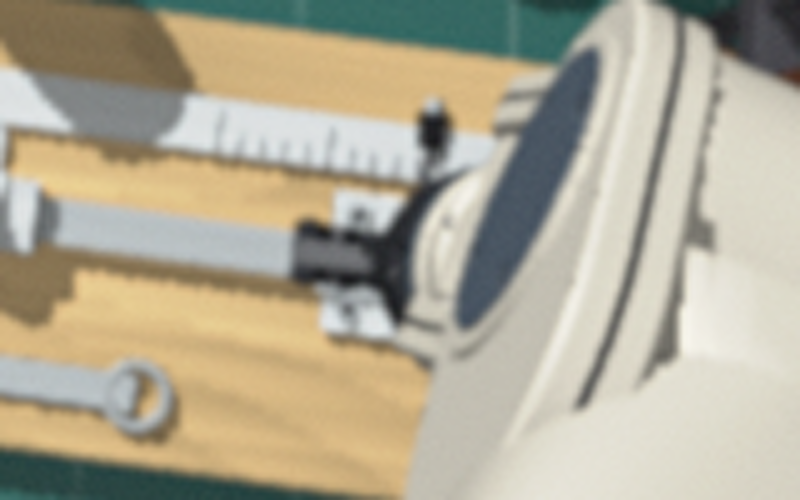

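View pics/w_m.png

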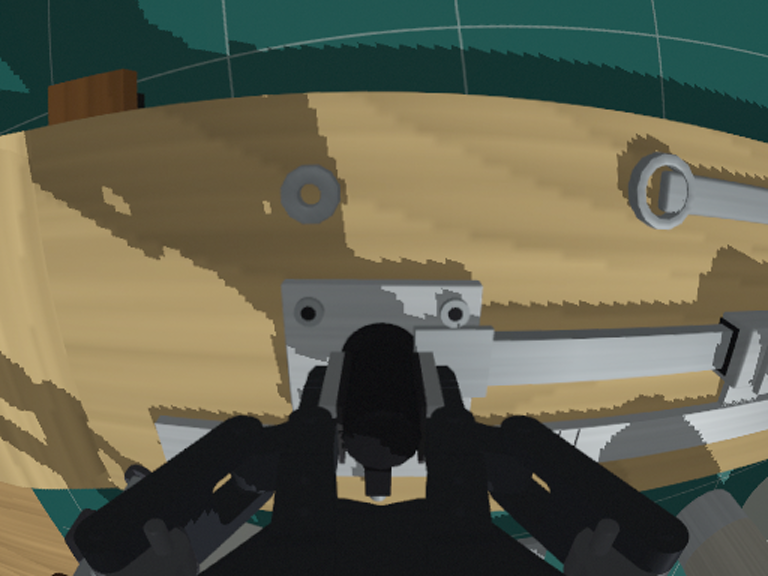

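```bash
cat > ov.py <<'E'
from h import *
import sys
c,w,T=pickle.load(open(sys.argv[1],'rb'))
ex=np.array([.994,-.109]);ey=np.array([.109,.994])
x0,y0,W,H,s=175,232,34,28,22
im=cv2.resize(c['pixels'][y0:y0+H,x0:x0+W,::-1],None,fx=s,fy=s,interpolation=cv2.INTER_CUBIC)
g=lambda p:tuple(int(v) for v in ((proj(c,p)-[x0,y0]+.5)*s-.5))
def P(x,y,z): q=ex*x+ey*y; return [q[0],q[1],z]
col=[(0,0,255),(0,255,0),(255,0,0),(0,255,255),(255,0,255)]
for i,y in enumerate([-.064,-.0655,-.067,-.0685,-.070]):
    cv2.line(im,g(P(.49,y,.042)),g(P(.56,y,.042)),col[i],1)
cv2.imwrite(sys.argv[2],im)
E
python3 ov.py lm.pkl pics/ov_m.png
```

```text
(no output)
```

View pics/ov_m.png

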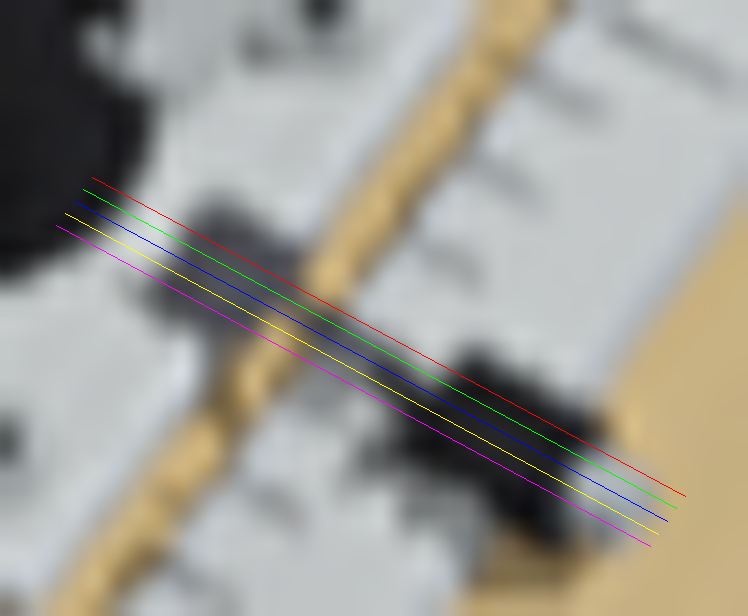

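```bash
cat > ov2.py <<'E'
from h import *
import sys
from bench import vision
ex=np.array([.994,-.109]);ey=np.array([.109,.994])
def P(x,y,z): q=ex*x+ey*y; return [q[0],q[1],z]
def draw(c,x0,y0,W,H,s,yc,xc,fn):
    im=cv2.resize(c['pixels'][y0:y0+H,x0:x0+W,::-1],None,fx=s,fy=s,interpolation=cv2.INTER_CUBIC)
    g=lambda p:tuple(int(v) for v in ((proj(c,p)-[x0,y0]+.5)*s-.5))
    for z,col in ((.045,(0,0,255)),(.038,(0,255,0))):
        q=[g(P(xc+a,yc+b,z)) for a,b in ((-.0085,-.006),(.0085,-.006),(.0085,.006),(-.0085,.006))]
        cv2.polylines(im,[np.array(q)],True,col,1)
    cv2.line(im,g(P(xc-.04,yc,.042)),g(P(xc,yc,.042)),(255,0,255),1)
    cv2.imwrite(fn,im)
d=pickle.load(open('c0.pkl','rb'))
yc,xc=float(sys.argv[1]),float(sys.argv[2])
draw(d['scene'],175,232,34,28,22,yc,xc,'pics/o_s.png'); draw(d['top'],312,205,30,26,22,yc,xc,'pics/o_t.png')
E
python3 ov2.py -.0672 .542
python3 - <<'E'
import cv2,numpy as np
a=cv2.imread('pics/o_s.png');b=cv2.imread('pics/o_t.png')
a=cv2.resize(a,None,fx=.55,fy=.55);b=cv2.resize(b,(390,a.shape[0]));cv2.imwrite('pics/o_st.png',np.hstack([a,b]))
E
```

```text
(no output)
```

View pics/o_s.png

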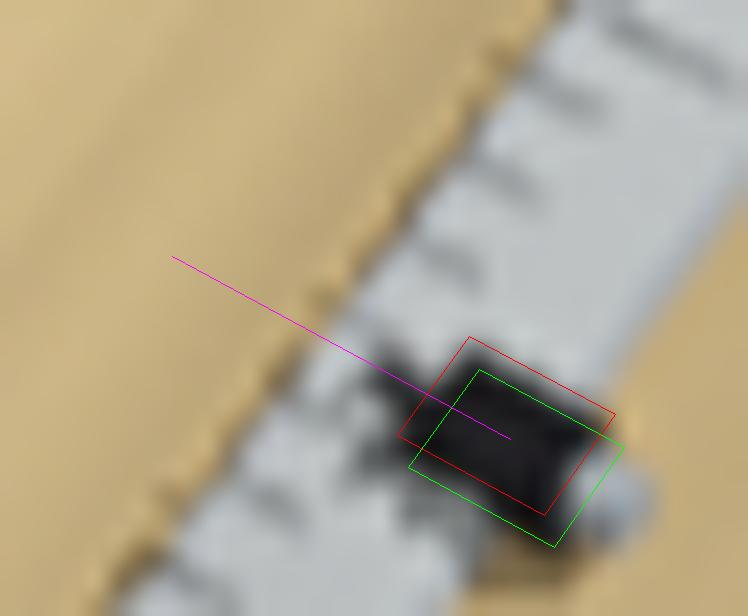

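View pics/o_t.png

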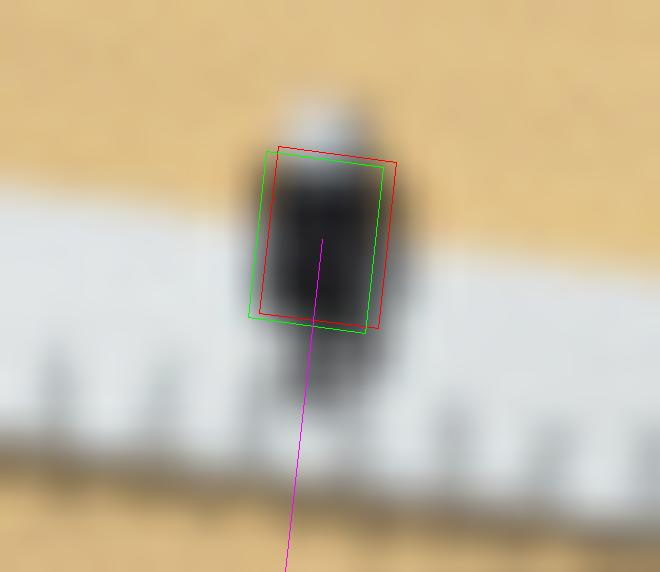

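Call:
arm_command:
  deltas: [1, -0.2, -1, 0, 0, 1, -0.3, -2, 0, 0, 1, -0.3, -2, 0, 0, 1, -0.3, -2, 0, 0]

```text
t: 12.95
tool_pos: [0.4686, -0.1189, 0.0176]
tool_rot: [0.169, 3.136, 0.001]
contact_force: [-0.9, 3.2, 6.5]
width: 0.0226
```

```bash
cat > fin.py <<'E'
from h import *
from bench import arm, vision
import sys
s=arm.get_state(); print(s['t'],s['tool_pos'].round(4),s['contact_force'].round(2),s['width'])
P=[]
for _ in range(6): c=vision.capture('scene'); P.append(c['pixels'].astype(float))
c['pixels']=np.mean(P,0).round().astype(np.uint8); pickle.dump((c,None,s['tool_pos']),open(f'l{sys.argv[1]}.pkl','wb'))
x0,y0,W,H,s=172,230,36,30,20
im=cv2.resize(c['pixels'][y0:y0+H,x0:x0+W,::-1],None,fx=s,fy=s,interpolation=cv2.INTER_CUBIC)
cv2.imwrite(f'pics/f_{sys.argv[1]}.png',im)
E
python3 fin.py n
```

```text
12.95 [ 0.4686 -0.1189  0.0176] [-0.92  3.22  6.51] 0.022643930854083567
```

View pics/f_n.png

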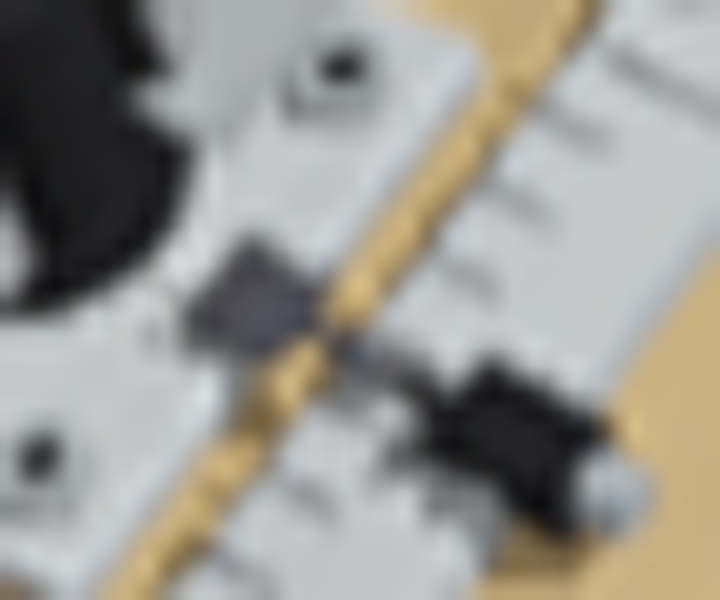

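Run:
```python
from h import *
c,_,T=pickle.load(open('ln.pkl','rb'))
ex=np.array([.994,-.109]);ey=np.array([.109,.994])
f=lambda x,y:(172+(x+.5)/20-.5,230+(y+.5)/20-.5)
def Y(p,z): q=at(c,*f(*p),z)[:2]; return (q@ex).round(4),(q@ey).round(4)
a=Y((343,66),.045);b=Y((39,455),.045);print('bush',a,b,(a[1]+b[1])/2)
print('tip stem',Y((345,352),.041),Y((345,352),.043)); print('base',Y((255,300),.043),Y((255,300),.045))
print('nose',Y((412,380),.042)); print('T',T[:2]@ex,T[:2]@ey)
# bushings in c0 top & scene
d=pickle.load(open('c0.pkl','rb'))
t=d['top']; k=lambda x,y:(145+(x+.5)/5-.5,190+(y+.5)/5-.5)
for p in ((628,187),(750,205),(618,280),(738,297)): 
  q=at(t,*k(*p),.045)[:2]; print('c0 top bush',q@ex,q@ey)
```

```text
bush (np.float64(0.5005), np.float64(-0.0411)) (np.float64(0.4996), np.float64(-0.0946)) -0.06785
tip stem (np.float64(0.519), np.float64(-0.0678)) (np.float64(0.5199), np.float64(-0.0685))
base (np.float64(0.5079), np.float64(-0.0681)) (np.float64(0.5088), np.float64(-0.0688))
nose (np.float64(0.5276), np.float64(-0.0673))
T 0.47871980079396204 -0.0671174273838742
c0 top bush 0.4996695897355672 0.053211678635779164
c0 top bush 0.499012042044608 -0.0011821577718475861
c0 top bush 0.45879804665920637 0.05227508698847071
c0 top bush 0.45850043624350373 -0.0008158114399086689
```

```bash
python3 - <<'E'
from h import *
d=pickle.load(open('c0.pkl','rb'))
crop(d['scene'],185,195,36,30,20,'pics/b0.png')
crop(d['top'],262,218,42,36,18,'pics/bt0.png')
E
python3 ov2.py -.0681 .543
```

```text
(no output)
```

View pics/b0.png

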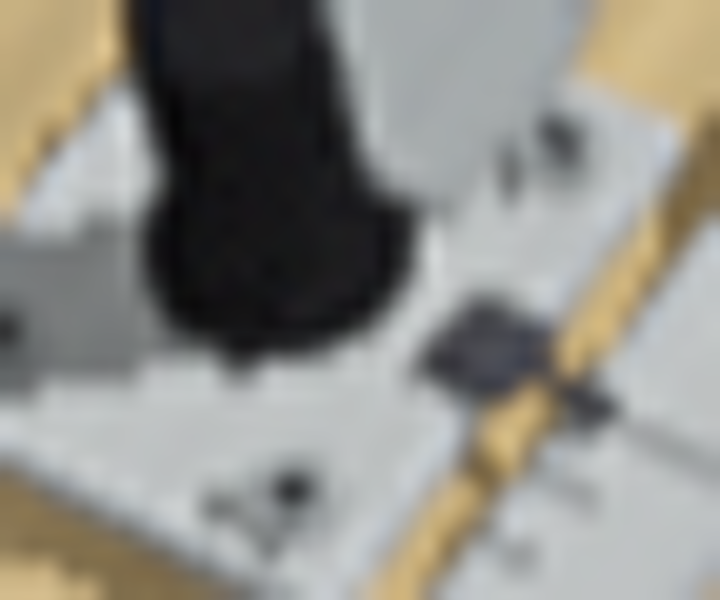

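View pics/bt0.png

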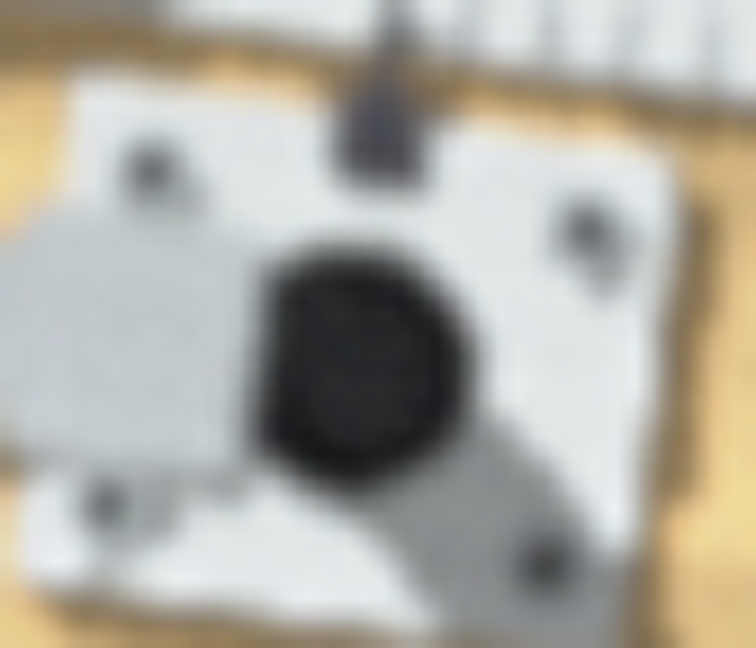

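View pics/o_s.png

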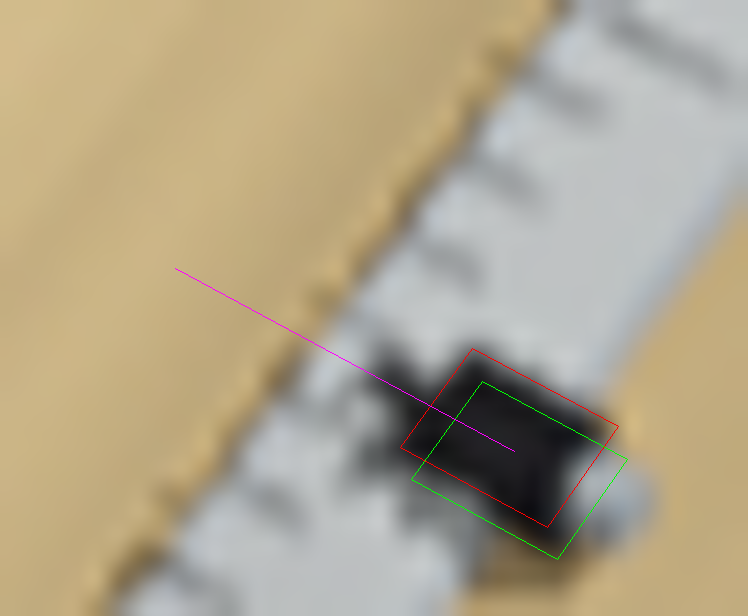

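View pics/o_t.png

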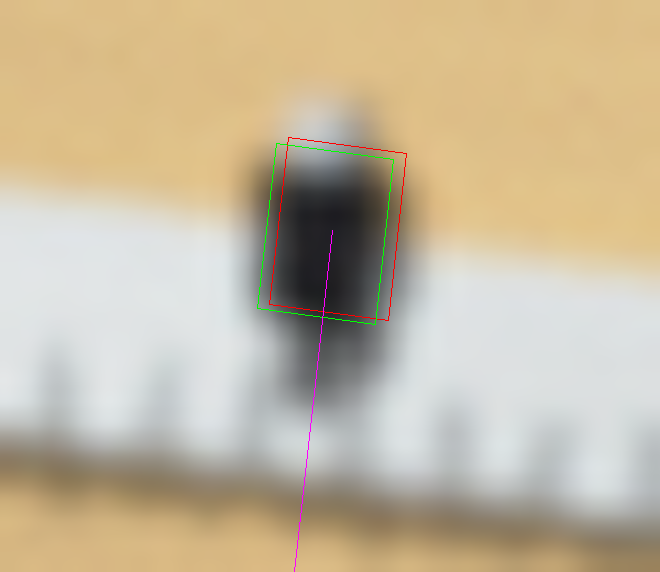

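Run:
```python
from h import *
d=pickle.load(open('c0.pkl','rb'));c=d['scene'];t=d['top']
ex=np.array([.994,-.109]);ey=np.array([.109,.994])
f=lambda x,y:(185+(x+.5)/20-.5,195+(y+.5)/20-.5)
for n,p,z in (('b1',(562,138),.045),('b2',(293,488),.045),('base',(488,348),.043),('tip',(605,405),.041)):
  q=at(c,*f(*p),z)[:2]; print(n,q@ex,q@ey)
g=lambda x,y:(262+(x+.5)/18-.5,218+(y+.5)/18-.5)
for n,p,z in (('b1',(150,170),.045),('b2',(585,230),.045),('b3',(110,500),.045),('b4',(545,562),.045),('base',(380,140),.043),('tip',(393,50),.041),('knob',(350,368),.091)):
  q=at(t,*g(*p),z)[:2]; print('top',n,q@ex,q@ey)
# shift of now vs c0 by template in scene
```

```text
b1 0.5008661288114868 0.05339928723573824
b2 0.5004318677993743 -0.0007412698225382749
base 0.5083750873347186 0.026239579168870014
tip 0.5233106447736522 0.02726603928193489
top b1 0.49963026104985053 0.053961586225220945
top b2 0.49948505123488257 0.00014799561620541416
top b3 0.45926733763614097 0.0535786694785273
top b4 0.4589224076090767 0.00010715620860808968
top base 0.507143943349863 0.026330923312646193
top tip 0.5184670754270891 0.02601721383561877
top knob 0.47816915535458865 0.029134262176881046
```

Call:
arm_command:
  deltas: [1, 0, -0.2, 0, 0, 1, 0, -0.2, 0, 0, 1, 0, -0.2, 0, 0, 1, 0, -0.2, 0, 0, 1, 0, -0.2, 0, 0]

```text
t: 13.75
tool_pos: [0.4685, -0.119, 0.0175]
tool_rot: [0.168, 3.136, 0.002]
contact_force: [0.1, 4.1, 4.9]
width: 0.0226
```

```bash
python3 fin.py p
python3 - <<'E'
from h import *
c,_,T=pickle.load(open('lp.pkl','rb')); crop(c,100,100,200,150,4,'pics/end.png')
E
```

```text
13.75 [ 0.4685 -0.119   0.0175] [0.09 4.14 4.89] 0.022596866694161284
```

View pics/end.png

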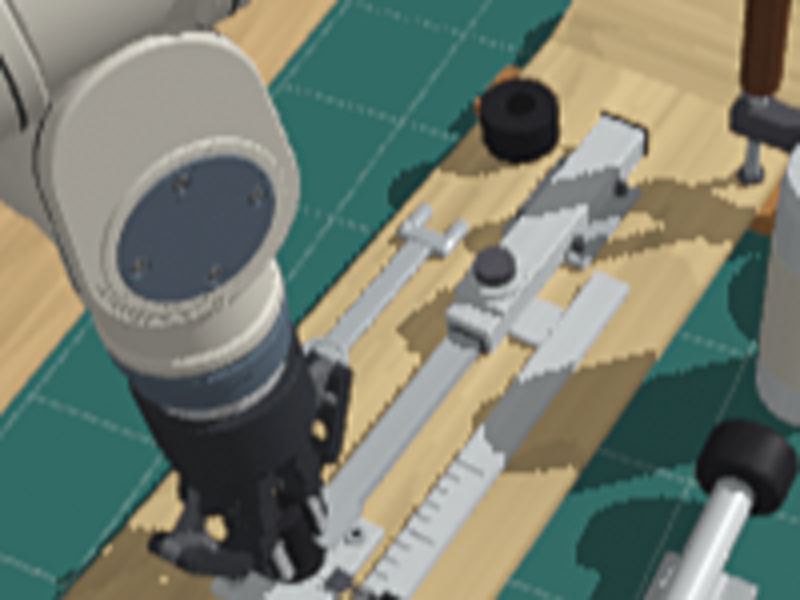

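View pics/f_p.png

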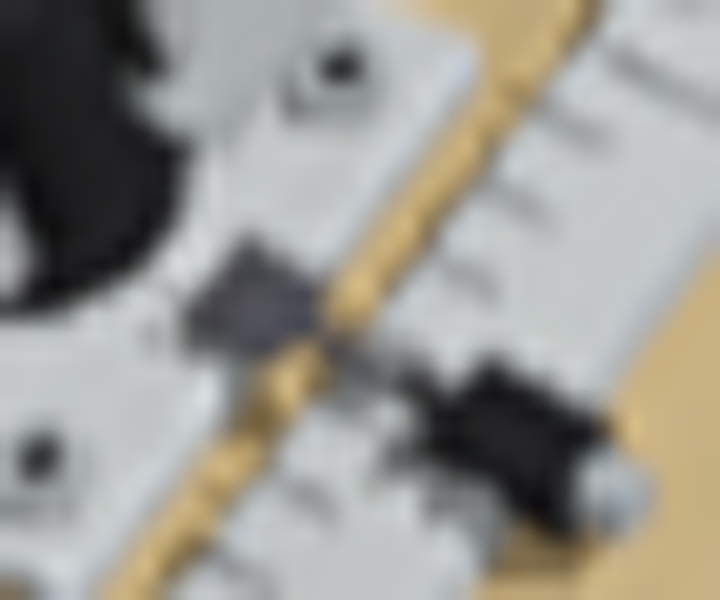

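```bash
python3 -c "
from bench import ticket
print(ticket.close_job())"
```

```text
the job is handed in; nothing more can be done
None
```

I handed the job in at about 14 s with the gauge arm drawn out, held by the knob, and the button up. By my last camera checks, the pointer is level with the index clip to within about half a millimetre.

- **Button:** I pushed it down with the closed fingers until it stopped hard at about 24 N, then let it up. The arm sprang out about 28 mm, and the last pictures show the button up.
- **Arm:** I gripped the knob and drew it out to about 94.3 mm of total travel. It was steady there under about 4 N of pull along the arm.
- **Alignment:** the plate's bushings and pointer read y' = -67.9 to -68.1 mm (along the deck), and the clip reads -67.9 mm in the scene camera. The first top-camera picture put the clip at -68.3 mm. The scale ticks gave 94.4 mm. Single pixel readings of the nose tip varied by about 0.7 mm.
- **Other things:** the index clip looks unmoved, and everything else on the bench in view looks untouched.

Two things disagreed:

- **Fingertip height:** the fingertips proved about 34 mm higher than the reported TCP. I found the button by slow descent and set the knob grasp height from the pictures.
- **Knob position:** measured at the knob's top, its axis came out 2–3 mm off the plate's centre. I used the plate and pointer for the alignment instead.

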